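# Pack the grommet jars and screw down the kit drum

## Robot

A 6-joint arm with a two-finger parallel gripper is mounted at the origin on the work surface. World frame = base frame: x ahead of the robot, y to its left, z up, the work surface at z = 0. Lengths are in m, angles in rad, forces in N, time in s.
With the tool pointing down it reaches from about 0.35 to 0.975 m from the base axis. Payload 4.9 kg.
Tool frame: the origin (TCP) lies midway between the tips of the shut fingers; the grasp point (between the pads) lies 19 mm behind it; x points along the fingers, z is the direction in which the jaws open and shut, and the axes are right-handed (so a half turn about x gives the same grasp; the last joint's range is limited). The gripper opens to 85 mm and grips with 20 to 120 N. Pads are 22 mm wide; open, the fingers measure 114 mm over their backs; the gripper's body (76 mm by 85 mm) begins 54 mm behind the grasp point. The pads swing forward as they close: fully open they stand 13 mm farther back than shut.
Start: joints at [-1.355, 0.053, 1.613, -0, 1.476, -0.119], TCP at [0.205, -0.59, 0.231] pointing down, gripper open.
Joint ranges: [-3.01, 3.01], [-1.01, 2.22], [0.06, 2.58], [-1.02, 4.17], [0.09, 2.62], [-3.14, 3.14]. Speed limits (rad/s): [2.57, 2.57, 3.14, 3.14, 3.14, 3.14].

## Interface

Orientations are given as a unit quaternion [w, x, y, z].
In Python, from plant import state, cams, workorder, nets gives the robot as it stands.
- The arm moves only by the tool play_rows, never from a script. Its argument "motion" is a list of rows, each a list of 3 entries, a list of its own where there are three numbers: the closure, from -1 (fully open) to 1 (shut), then the shift along the world's x, y, z in m, then the turn about the world's z in rad. A call has 1 to 5 rows; each row is the pose to reach, as a shift and turn from the pose commanded when the call began; what a row does not reach only later rows make up. A row lasts 1/10 s, in which the tool goes at most 50 mm and 8.59 degrees, less where a joint would pass 70% of its speed; a pose out of reach is approached as far as the arm can. A call with a gripper value outside its range is refused whole. The fingers move at their own pace and stop on an object; the grip force is fixed at half the most. Time passes only in rows, so rows that repeat a pose let the fingers close. It gives the time, the measured TCP pose, the force and the opening at its end, in the units of the state.
- state(): the state, without advancing time (a new reading comes with each control period).
- cams.grab_frame(name): name is "scene" or "top"; returns (picture, depth): 480x640x3 uint8, red, green, blue; 480x640 float32, m along the optical axis (not along the pixel's ray), 0 where there is no reading.
- cams.camera_info(name): a dict with "K" (3x3 intrinsics, pixels), "rvec" (rotation vector, rad) and "tvec" (3), from world to camera coordinates, as OpenCV has them. Camera axes: x right, y down, z forward; pixel columns grow to the right and rows downward; lengths in m; the calibration is good to about 2 mm. A picture is of the moment at which its call begins. camera_info takes no time and is no camera call.
- workorder.job_done(): hands the job in, once; it reports no verdict.
Trained networks look in the newest picture that a camera, given by its name, has taken for a name from the list of things; names that differ only in an ending like _2 or _b are one class to them, and where a whole thing is asked for, a point or a joint stands for the part that bears it (a point fixed in the world has none). Each returns a list of dicts, best first, with "score" (0 to 1); they miss things now and then, are a little off and sometimes report something else, mostly with a low value. They report only what shows in the picture. A call takes as long as a camera call.
- nets.recognise(camera, target): "at" ([x, y, z] in m, in world coordinates, good to about 4 mm: the middle of the surface that is visible of it).
- nets.landmark_of(camera, target): "at" ([x, y, z] in m, in world coordinates, good to about 4 mm: a listed point, or the origin of a listed thing).
The state is a dict: "time": time; "joint_pos": joint angles; "joint_vel": joint speeds; "joint_efforts": joint torques, N m; "tool_pos": TCP position; "tool_rot": TCP orientation; "contact_force": force on the tool from outside, world axes, zero at the start; "ft_torque": the same for the moment, N m; "gripper_width": opening from 0.0 (shut) to 1.0 (fully open).
Only numpy, scipy, OpenCV 4.12 (cv2) and the standard library are available. Lean on these libraries where they do the work, as an engineer would, in place of code of your own. Each camera call takes 0.05 s, during which the arm holds its last target.

## Task

Pack the repair-kit drum: test the red cap of every jar in the rack by twisting it; put each jar whose cap is tight into the blue drum, and leave each jar whose cap is loose standing in the rack, its cap turned about a quarter turn from how you found it. When all the tight ones are in, set the grey lid on the drum, turn it backward (counter-clockwise) until you feel it drop into the thread, then forward (clockwise) to its stop, fully home. Leave the mallet and the spool where they are.

Things in the scene. Friction and masses are not known exactly. Their poses are not given: they have to be found in the camera images.
- drum_mouth (a point): Blue wide-mouth screw-top drum, bolted to the bench, on a low board 215 mm square. Point: centre of its mouth, in the plane of the rim, 100 mm above the bench; z up. Mouth 164 mm across inside, wall 4 mm, inner floor 6 mm above the bench. The lid is home where its bar handle lies along this x axis or this y axis (four equal places); it then cannot be lifted off.
- drum_thread (a point): Drum's threads: point on its axis 9 mm under the rim. Four equal lands outside the neck, to 95 mm radius; between lands a gap of 22 deg free turning. A lid lug on a land jams when turned forward (clockwise from above); turned backward, by 65 deg at most, it drops off its end into the gap; then forward again it runs under the next land, 50 to 72 deg, to a hard stop: home.
- lid_handle (a point): Loose round grey lid, 200 mm across, 0.35 kg, with an orange bar handle on top, 100 mm long, 24 mm wide, 34 mm high. Starts flat on the bench. Point: centre of the bar, 17 mm above the lid's flat top, 40 mm above its lower edge; x along the bar, z up. It stands 32 mm above drum_mouth when the lid rests on top of the threads, 22 mm when it has dropped and when home.
- lid_under (a point): Centre of the lid's lower edge, same axes as lid_handle. The lid's boss, 158 mm across and 18 mm deep, enters the drum's mouth with 3 mm clear all round; four small lugs point inward at the skirt's lower edge, at the two ends of the bar's line and square to it.
- rack_top (a point): Plywood jar rack, fixed to the bench: 166 mm (its x) by 226 mm (its y), 28 mm high, with six square pockets, 47 mm wide and 16 mm deep, in two rows: centres at x = -44 and +44 mm, y = -76, 0 and +76 mm from the rack's centre. Point: centre of its top face; z up.
- mallet_mid (a point): Rubber mallet lying on the bench, a bystander: black head 85 mm long, wooden handle 200 mm. Point: on the handle's axis near the head.
- spool_mid (a point): Yellow thread spool standing on the bench, a bystander, 60 mm across, 75 mm high. Point: its centre.
- jar_a_mid (a point): Small jar of brass grommets: clear square body 44 by 44 mm, 40 mm high, round red screw cap 40 mm across from 42 to 70 mm up; 0.19 kg. Stands in a rack pocket, which keeps the body from turning. Point: on its axis, 35 mm above its underside; z along the axis to the cap. Some jars may be absent.
- jar_a_stripe (a point): A point on that jar's cap: on its top, near one end of its white stripe, 15 mm out from the axis; x along the stripe, outward, z up. All caps look alike and their first directions tell nothing. A loose cap turns on its jar either way under a light twist (0.03 N m), by at least 2 rad, and stays where left; a tight cap does not turn on the jar under a firm twist (1 N m). No cap comes off.
- jar_b_mid (a point): Small jar of brass grommets: clear square body 44 by 44 mm, 40 mm high, round red screw cap 40 mm across from 42 to 70 mm up; 0.19 kg. Stands in a rack pocket, which keeps the body from turning. Point: on its axis, 35 mm above its underside; z along the axis to the cap. Some jars may be absent.
- jar_b_stripe (a point): A point on that jar's cap: on its top, near one end of its white stripe, 15 mm out from the axis; x along the stripe, outward, z up. All caps look alike and their first directions tell nothing. A loose cap turns on its jar either way under a light twist (0.03 N m), by at least 2 rad, and stays where left; a tight cap does not turn on the jar under a firm twist (1 N m). No cap comes off.
- jar_c_mid (a point): Small jar of brass grommets: clear square body 44 by 44 mm, 40 mm high, round red screw cap 40 mm across from 42 to 70 mm up; 0.19 kg. Stands in a rack pocket, which keeps the body from turning. Point: on its axis, 35 mm above its underside; z along the axis to the cap. Some jars may be absent.
- jar_c_stripe (a point): A point on that jar's cap: on its top, near one end of its white stripe, 15 mm out from the axis; x along the stripe, outward, z up. All caps look alike and their first directions tell nothing. A loose cap turns on its jar either way under a light twist (0.03 N m), by at least 2 rad, and stays where left; a tight cap does not turn on the jar under a firm twist (1 N m). No cap comes off.
- jar_d_mid (a point): Small jar of brass grommets: clear square body 44 by 44 mm, 40 mm high, round red screw cap 40 mm across from 42 to 70 mm up; 0.19 kg. Stands in a rack pocket, which keeps the body from turning. Point: on its axis, 35 mm above its underside; z along the axis to the cap. Some jars may be absent.
- jar_d_stripe (a point): A point on that jar's cap: on its top, near one end of its white stripe, 15 mm out from the axis; x along the stripe, outward, z up. All caps look alike and their first directions tell nothing. A loose cap turns on its jar either way under a light twist (0.03 N m), by at least 2 rad, and stays where left; a tight cap does not turn on the jar under a firm twist (1 N m). No cap comes off.
- jar_e_mid (a point): Small jar of brass grommets: clear square body 44 by 44 mm, 40 mm high, round red screw cap 40 mm across from 42 to 70 mm up; 0.19 kg. Stands in a rack pocket, which keeps the body from turning. Point: on its axis, 35 mm above its underside; z along the axis to the cap. Some jars may be absent.
- jar_e_stripe (a point): A point on that jar's cap: on its top, near one end of its white stripe, 15 mm out from the axis; x along the stripe, outward, z up. All caps look alike and their first directions tell nothing. A loose cap turns on its jar either way under a light twist (0.03 N m), by at least 2 rad, and stays where left; a tight cap does not turn on the jar under a firm twist (1 N m). No cap comes off.

How it is judged:
By the outcome, as a careful person would: the job done as asked, in the order asked, and still so for the second after the job is handed in, with the robot touching nothing.
Of jar_a, jar_b, jar_c, jar_d, jar_e only 4 to 5 are there at a start; the rules pass over those that are not, and their reading is None.
At some moment in a run one of lid may be knocked a few centimetres aside while the robot is not near it.
Once in a run the grip may slacken for a moment while it holds something.
It also fails if it takes over 210 s, if anything falls off the work surface, if the arm or the gripper's body presses on something with over 40 N, if the wrist force passes 120 N, or if a joint passes its speed limit or range.

## Working session

There is one attempt and no reset: what is moved stays moved. The work goes in short steps, Python scripts to look and compute and a tool call to move; the robot and the scene stay as the last step left them, time stands still between calls to the robot, and variables do not carry over. Pictures are saved under pics/ and viewed, and the job is handed in when it is done.

Besides the shell and the picture viewer there is one more tool, called after "Request:" by a JSON object that holds its "fn" and its "kwargs". play_rows: Moves the arm, as the interface text tells. Its arguments: {"type":"object","properties":{"motion":{"type":"array","items":{"type":"array"}}},"required":["motion"]}

```bash
ls; mkdir -p pics
cat > h.py <<'E'
import numpy as np,cv2
from plant import state,cams,workorder,nets
def grab(n,f=None):
    p,d=cams.grab_frame(n)
    if f: cv2.imwrite('pics/'+f,p[:,:,::-1])
    return p,d
def cam(n):
    c=cams.camera_info(n);R=cv2.Rodrigues(np.array(c['rvec'],float))[0]
    return np.array(c['K'],float),R,np.array(c['tvec'],float).ravel()
def unproj(n,u,v,z):
    K,R,t=cam(n);p=np.linalg.inv(K)@np.array([u,v,1.])*z
    return R.T@(p-t)
def ray_z(n,u,v,zw):
    K,R,t=cam(n);d=R.T@np.linalg.inv(K)@np.array([u,v,1.]);c=-R.T@t
    return c+d*(zw-c[2])/d[2]
def proj(n,P):
    K,R,t=cam(n);q=K@(R@np.asarray(P,float)+t);return q[:2]/q[2]
def cloud(n,d):
    K,R,t=cam(n);v,u=np.mgrid[0:480,0:640]
    p=np.stack([(u-K[0,2])/K[0,0]*d,(v-K[1,2])/K[1,1]*d,d],-1)
    return (p-t)@R
E
python3 - <<'E'
from h import *
np.set_printoptions(precision=4,suppress=True)
s=state();print(s)
for c in('scene','top'):
    p,d=grab(c,c+'0.png');K,R,t=cam(c);print(c,K,-R.T@t)
    for n in('drum_mouth','lid_handle','rack_top','mallet_mid','spool_mid','jar_a_mid','jar_a_stripe'):
        print(n,[(round(x['score'],2),np.round(x['at'],3)) for x in nets.landmark_of(c,n)])
E
```

```text
pics
{'time': 0.0, 'joint_pos': array([-1.355 ,  0.0533,  1.6143, -0.    ,  1.476 , -0.119 ]), 'joint_vel': array([ 0.0006, -0.002 , -0.0001,  0.0009,  0.0008, -0.0008]), 'joint_efforts': array([ -0.0024, -39.3681, -37.0175,  -0.0004,   0.007 ,   0.    ]), 'tool_pos': array([ 0.2052, -0.5897,  0.2301]), 'tool_rot': array([ 0.5758,  0.4102,  0.5768, -0.4092]), 'contact_force': array([ 0.3183, -0.2485, -0.3165]), 'ft_torque': array([-0.0049,  0.    , -0.026 ]), 'gripper_width': 0.9981452318913285}
scene [[464.013    0.     319.8493]
 [  0.     464.013  243.071 ]
 [  0.       0.       1.    ]] [1.0834 0.2558 0.938 ]
drum_mouth [(0.61, array([0.52 , 0.007, 0.103])), (0.25, array([ 0.482, -0.416,  0.049]))]
lid_handle [(0.64, array([0.524, 0.342, 0.04 ])), (0.29, array([ 0.476, -0.257,  0.081]))]
rack_top [(0.78, array([ 0.514, -0.331,  0.027]))]
mallet_mid [(0.6, array([ 0.804, -0.072,  0.023]))]
spool_mid [(0.65, array([0.744, 0.21 , 0.035]))]
jar_a_mid [(0.67, array([ 0.482, -0.416,  0.052])), (0.4, array([ 0.481, -0.328,  0.08 ]))]
jar_a_stripe [(0.64, array([ 0.492, -0.421,  0.084]))]
top [[557.6925   0.     311.237 ]
 [  0.     557.6925 238.7895]
 [  0.       0.       1.    ]] [ 0.3765 -0.0308  1.3532]
drum_mouth [(0.73, array([0.517, 0.004, 0.098]))]
lid_handle [(0.71, array([0.522, 0.343, 0.044])), (0.64, array([0.524, 0.344, 0.   ]))]
rack_top [(0.84, array([ 0.514, -0.334,  0.027])), (0.49, array([ 0.493, -0.42 ,  0.082]))]
mallet_mid [(0.71, array([ 0.809, -0.071,  0.024]))]
spool_mid [(0.76, array([0.747, 0.207, 0.04 ]))]
jar_a_mid [(0.95, array([ 0.48 , -0.413,  0.046]))]
jar_a_stripe [(0.59, array([ 0.492, -0.42 ,  0.08 ]))]
```

View pics/top0.png

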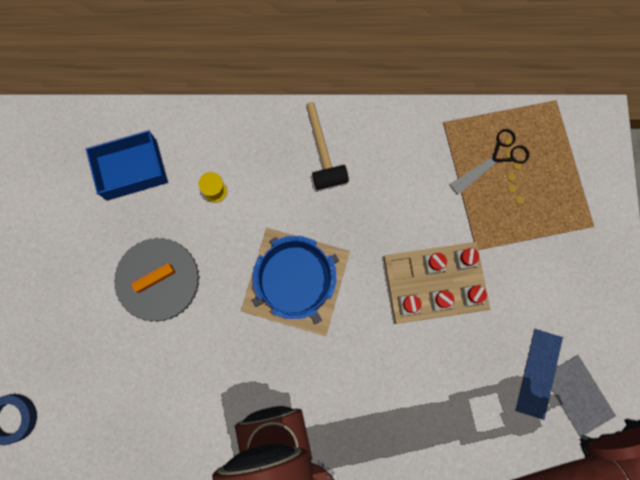

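View pics/scene0.png

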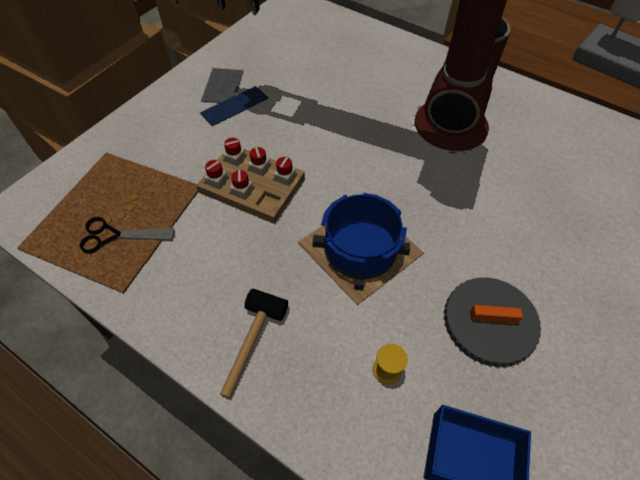

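The top view shows five jars in the rack (pixels 437,262; 470,257; 411,303; 444,298; 476,294), with the pocket at 400,268 empty. The drum is at 295,277, the lid at 157,279, the mallet at 330,177 and the spool at 212,187. Next I'll measure them.

```bash
cat > m.py <<'E'
from h import *
np.set_printoptions(precision=4,suppress=True)
def circ(P):
    A=np.c_[2*P,np.ones(len(P))];x=np.linalg.lstsq(A,(P**2).sum(1),rcond=None)[0]
    return x[:2],np.sqrt(x[2]+x[0]**2+x[1]**2)
def jars(p,d,c='top'):
    W=cloud(c,d);r,g,b=[p[...,i].astype(int) for i in range(3)]
    m=((r>110)&(g<70)&(b<70)|((np.minimum(np.minimum(r,g),b)>130)))&(W[...,2]>.074)&(W[...,2]<.095)&(abs(W[...,0]-.51)<.15)&(abs(W[...,1]+.33)<.16)
    n,l,st,ce=cv2.connectedComponentsWithStats(m.astype(np.uint8))
    out=[]
    for i in range(1,n):
        if st[i,4]<100: continue
        q=l==i; pts=W[q]; c0,rad=cv2.minEnclosingCircle(pts[:,:2].astype(np.float32))
        w=q&(np.minimum(np.minimum(r,g),b)>110)
        P=W[w][:,:2]; 
        cen=(pts[:,:2].max(0)+pts[:,:2].min(0))/2
        ev,V=np.linalg.eigh(np.cov(P.T)) if len(P)>3 else (0,np.eye(2))
        a=np.degrees(np.arctan2(V[1,1],V[0,1]))%180
        out.append((ce[i],cen,c0,rad,np.median(pts[:,2]),P.mean(0),a,len(P)))
    return out
E
python3 - <<'E'
from m import *
p,d=grab('top')
for o in jars(p,d): print(*o)
W=cloud('top',d);r,g,b=[p[...,i].astype(int) for i in range(3)]
blue=(b>r+40)
m=blue&(W[...,2]>.09)&(W[...,2]<.11)&(np.hypot(W[...,0]-.517,W[...,1]-.004)<.11)
P=W[m];print('drum rim',len(P),np.median(P[:,2]))
rr=np.hypot(P[:,0]-.517,P[:,1]-.004);print(rr.min(),rr.max())
# inner edge: for ang bins
th=np.arctan2(P[:,1]-.004,P[:,0]-.517);E=[]
for a in np.arange(-np.pi,np.pi,.15):
    k=(th>=a)&(th<a+.15)
    if k.sum()>3: E.append(P[k][rr[k].argmin(),:2])
print(circ(np.array(E)))
m=(abs(W[...,2]-.023)<.008)&(np.hypot(W[...,0]-.52,W[...,1]-.343)<.13)&(abs(r-g)<25)
mm=(W[...,2]>.012)&(np.hypot(W[...,0]-.52,W[...,1]-.343)<.13)
print('lid',W[mm][:,:2].min(0),W[mm][:,:2].max(0),cv2.minEnclosingCircle(W[mm][:,:2].astype(np.float32)),np.median(W[m][:,2]))
o=(r>150)&(g>50)&(g<150)&(b<60)&(W[...,2]>.048)&(np.hypot(W[...,0]-.52,W[...,1]-.343)<.11)
P=W[o];print('bar',len(P),cv2.minAreaRect((P[:,:2]*1000).astype(np.float32)),np.median(P[:,2]))
# board
bd=(abs(W[...,2]-.01)<.02)&(r>g+20)&(g>b+15)&(np.hypot(W[...,0]-.517,W[...,1]-.004)<.17)
P=W[bd];print('board',len(P),np.median(P[:,2]),cv2.minAreaRect((P[:,:2]*1000).astype(np.float32)))
bd=(abs(W[...,2]-.028)<.006)&(np.hypot(W[...,0]-.514,W[...,1]+.334)<.17)&(r>g+10)
P=W[bd];print('rack',len(P),np.median(P[:,2]),cv2.minAreaRect((P[:,:2]*1000).astype(np.float32)))
big=cv2.resize(p[210:345,220:500,::-1],None,fx=2.85,fy=2.85,interpolation=cv2.INTER_CUBIC);cv2.imwrite('pics/crop.png',big)
E
```

```text
[470.     255.9274] [ 0.5676 -0.4   ] (0.567720353603363, -0.39986732602119446) 0.019344232976436615 0.08250638612721162 [ 0.5679 -0.4013] 167.06072185280078 43
[437.8197 260.8251] [ 0.5563 -0.3253] (0.5568646788597107, -0.3250187933444977) 0.01930147223174572 0.08251629259585079 [ 0.5571 -0.3262] 40.06642602790407 43
[477.6011 293.7553] [ 0.4803 -0.4128] (0.4808606207370758, -0.4121532440185547) 0.019663197919726372 0.08206818719529604 [ 0.4811 -0.4144] 145.79878397569976 45
[444.7849 298.6075] [ 0.47   -0.3375] (0.47003164887428284, -0.33758142590522766) 0.019279837608337402 0.08188483791849047 [ 0.4699 -0.3393] 51.249154246077545 43
[411.8333 303.328 ] [ 0.4588 -0.2622] (0.45953524112701416, -0.26239171624183655) 0.01927095465362072 0.08244986635441724 [ 0.4589 -0.2634] 9.87964074592611 47
drum rim 1051 0.09557987433562792
0.07780282845036506 0.09842668523086151
(array([0.5201, 0.0045]), np.float64(0.08158776305213031))
lid [0.4223 0.2377] [0.6255 0.4418] ((0.5230549573898315, 0.33938854932785034), 0.10295090079307556) 0.022922339303567695
bar 402 ((523.149658203125, 340.0552978515625), (24.31218719482422, 99.15243530273438), 29.086992263793945) 0.056660613488215744
board 1848 0.0042609235188918555 ((519.9727783203125, 5.421073913574219), (211.76467895507812, 212.03489685058594), 73.67375946044922)
rack 3886 0.0282717952608173 ((514.59326171875, -333.43505859375), (166.5878448486328, 228.42958068847656), 8.261443138122559)
```

View pics/crop.png

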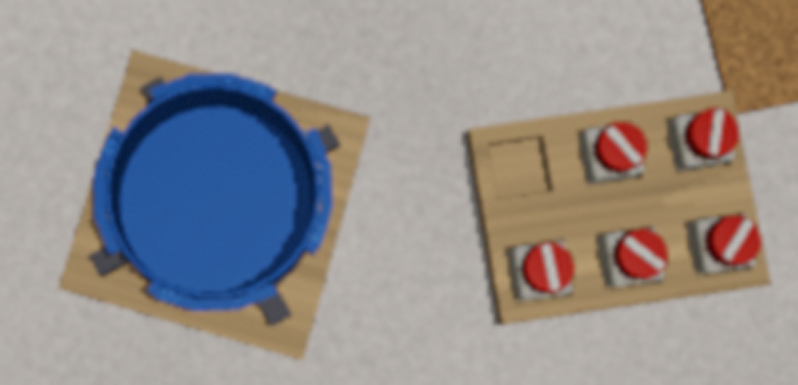

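Run:
```python
from m import *
from scipy.spatial.transform import Rotation as Ro
s=state();q=s['tool_rot'];M=Ro.from_quat(np.r_[q[1:],q[0]]).as_matrix();print(M,np.degrees(np.arctan2(M[1,2],M[0,2])))
```

```text
[[ 0.      0.9445  0.3285]
 [ 0.      0.3285 -0.9445]
 [-1.      0.     -0.    ]] -70.82110643036975
```

Request:
{"fn": "play_rows", "kwargs": {"motion": [[-0.4,[0.046,0.029,-0.01],0],[-0.4,[0.092,0.058,-0.02],0],[-0.4,[0.138,0.088,-0.03],0],[-0.4,[0.184,0.117,-0.04],0],[-0.4,[0.22,0.14,-0.05],0]]}}

```text
time: 1.35
tool_pos: [0.4141, -0.4574, 0.1848]
tool_rot: [0.577, 0.41, 0.576, -0.41]
contact_force: [0.5, -0.9, -0.6]
gripper_width: 0.7
```

Request:
{"fn": "play_rows", "kwargs": {"motion": [[-0.4,[0.04,0.025,0],0],[-0.4,[0.056,0.036,-0.02],0],[-0.4,[0.056,0.036,-0.055],0],[-0.4,[0.056,0.036,-0.09],0],[-0.4,[0.056,0.036,-0.122],0]]}}

```text
time: 1.85
tool_pos: [0.4688, -0.4219, 0.0612]
tool_rot: [0.576, 0.409, 0.577, -0.409]
contact_force: [-0.5, -0.1, -0.2]
gripper_width: 0.701
```

Request:
{"fn": "play_rows", "kwargs": {"motion": [[-0.4,[0,0,0],0],[-0.4,[0,0,0],0],[-0.2,[0,0,0],0]]}}

```text
time: 2.15
tool_pos: [0.4697, -0.4238, 0.0653]
tool_rot: [0.578, 0.409, 0.575, -0.41]
contact_force: [-0.3, -0.1, -0.1]
gripper_width: 0.601
```

Run:
```python
from m import *
s=state();print(s['tool_pos'],s['contact_force'],s['ft_torque'],s['gripper_width'])
p,d=grab('scene','s1.png');cv2.imwrite('pics/s1c.png',cv2.resize(p[100:260,150:350,::-1],None,fx=4,fy=3.7))
```

```text
[ 0.4697 -0.4238  0.0653] [-0.259  -0.0837 -0.1317] [0.0565 0.0443 0.0343] 0.6013239600762389
```

View pics/s1c.png

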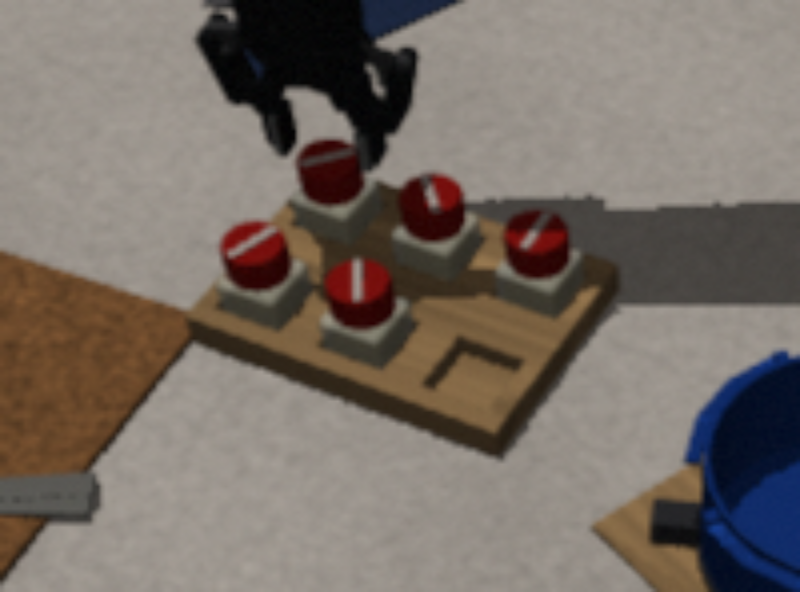

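Request:
{"fn": "play_rows", "kwargs": {"motion": [[-0.2,[0.006,0.005,0],0],[-0.2,[0.0115,0.01,0],0],[-0.2,[0.0115,0.01,-0.007],0],[-0.2,[0.0115,0.01,-0.007],0]]}}

```text
time: 2.6
tool_pos: [0.4799, -0.4116, 0.0546]
tool_rot: [0.576, 0.41, 0.577, -0.409]
contact_force: [-0.1, -0.1, 0.0]
gripper_width: 0.601
```

Request:
{"fn": "play_rows", "kwargs": {"motion": [[1,[0,0,0],0],[1,[0,0,0],0],[1,[0,0,0],0],[1,[0,0,0],0]]}}

```text
time: 3.0
tool_pos: [0.4798, -0.4124, 0.0553]
tool_rot: [0.576, 0.41, 0.576, -0.41]
contact_force: [-0.6, -0.3, -0.8]
gripper_width: 0.452
```

Run:
```python
from m import *
s=state();print(s['tool_pos'],s['contact_force'],s['ft_torque'],s['gripper_width'])
```

```text
[ 0.4798 -0.4124  0.0553] [-0.5743 -0.3227 -0.8286] [ 0.0219 -0.0087  0.0133] 0.45232549638714614
```

Request:
{"fn": "play_rows", "kwargs": {"motion": [[1,[0,0,0],0.07],[1,[0,0,0],0.14],[1,[0,0,0],0.14]]}}

```text
time: 3.3
tool_pos: [0.4793, -0.4131, 0.0553]
tool_rot: [0.603, 0.368, 0.604, -0.369]
contact_force: [-1.5, -2.8, -2.5]
gripper_width: 0.45
```

```bash
cat > s.py <<'E'
from m import *
s=state();M=cv2.Rodrigues(np.zeros(3))[0]
w,x,y,z=s['tool_rot'];yaw=np.arctan2(2*(y*z-w*x),2*(x*z+w*y))
print(s['tool_pos'],'F',s['contact_force'],'T',s['ft_torque'],'w',s['gripper_width'],'yaw',round(float(np.degrees(yaw)),1),'j6',s['joint_pos'][5])
E
python3 s.py
```

```text
[ 0.4793 -0.4131  0.0553] F [-1.515  -2.79   -2.5409] T [-0.509   0.3442  0.0122] w 0.44987137437721064 yaw -62.8 j6 0.26875629833096676
```

Request:
{"fn": "play_rows", "kwargs": {"motion": [[1,[0,0,0],0.08],[1,[0,0,0],0.16],[1,[0,0,0],0.16]]}}

```text
time: 3.6
tool_pos: [0.481, -0.4126, 0.0557]
tool_rot: [0.632, 0.32, 0.63, -0.32]
contact_force: [3.4, -0.7, -3.3]
gripper_width: 0.453
```

```bash
python3 s.py
```

```text
[ 0.481  -0.4126  0.0557] F [ 3.4405 -0.7164 -3.3167] T [-0.2379 -0.8805 -0.5024] w 0.4530611727410263 yaw -53.8 j6 0.11115403904325415
```

Request:
{"fn": "play_rows", "kwargs": {"motion": [[1,[0,0,0],0.04],[1,[0,0,0],0.08],[1,[0,0,0],0.08]]}}

```text
time: 3.9
tool_pos: [0.4818, -0.4119, 0.0558]
tool_rot: [0.644, 0.295, 0.642, -0.294]
contact_force: [6.1, 0.6, -3.8]
gripper_width: 0.449
```

```bash
python3 s.py
```

```text
[ 0.4818 -0.4119  0.0558] F [ 6.0935  0.6107 -3.7641] T [ 0.0945 -1.3023 -0.3977] w 0.44858408160582264 yaw -49.2 j6 0.03137013804585183
```

Run:
```python
from m import *
p,d=grab('scene');cv2.imwrite('pics/s2c.png',cv2.resize(p[110:230,190:310,::-1],None,fx=5,fy=5,interpolation=2))
p,d=grab('top');cv2.imwrite('pics/t2c.png',cv2.resize(p[210:345,370:510,::-1],None,fx=4,fy=4,interpolation=2))
for o in jars(p,d): print(o[0],o[1],o[6])
```

```text
[469.8453 255.9669] [ 0.568  -0.4008] 165.93891439364555
[437.5852 261.1364] [ 0.5565 -0.3255] 40.51895023651102
[443.1094 300.3984] [ 0.4676 -0.3365] 49.071789099615955
```

View pics/s2c.png

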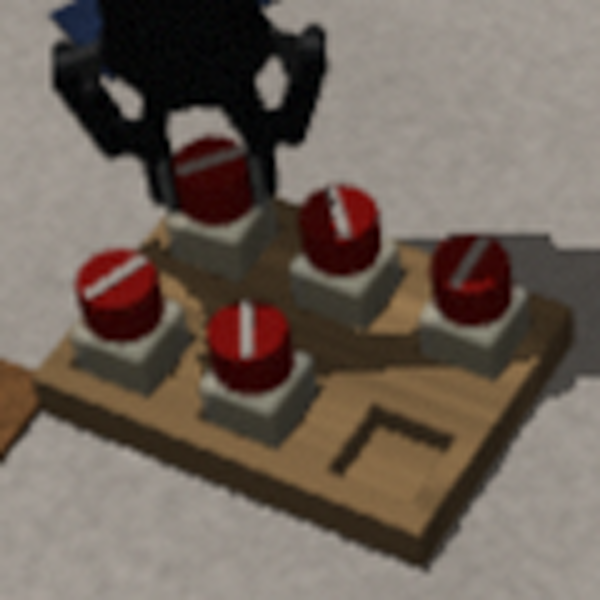

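View pics/t2c.png

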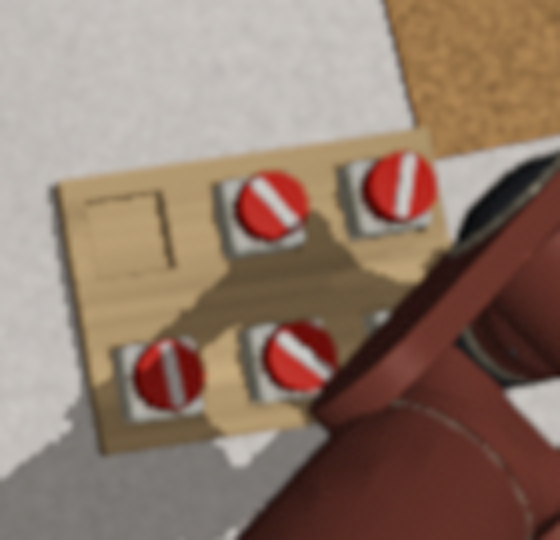

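```bash
cat > st.py <<'E'
from m import *
J={1:(.460,-.264),2:(.4705,-.339),3:(.481,-.414),4:(.5575,-.326),5:(.5685,-.401)}
def stripes(p,cam='scene',zt=.082,JJ=J):
    r={}
    K,R,t=globals()['cam'](cam)
    v,u=np.mgrid[0:480,0:640];D=np.stack([(u-K[0,2])/K[0,0],(v-K[1,2])/K[1,1],np.ones(u.shape)],-1)@R
    c=-R.T@t;P=c[:2]+D[...,:2]*((zt-c[2])/D[...,2])[...,None]
    f=p.astype(float)
    for k,xy in JJ.items():
        q=P-np.array(xy);rad=np.hypot(q[...,0],q[...,1]);m=rad<.0175
        wgt=np.clip(f[...,1]/np.maximum(f[...,0],1)-.3,0,1)*m   # whiteness g/r
        if wgt.sum()<1: r[k]=None;continue
        mu=(P*wgt[...,None]).sum((0,1))/wgt.sum();e=P-mu
        C=np.einsum('ij,ija,ijb->ab',wgt,e,e)/wgt.sum();ev,V=np.linalg.eigh(C)
        r[k]=(round(float(np.degrees(np.arctan2(V[1,1],V[0,1]))%180),1),np.round(np.sqrt(ev)*1e3,1),round(wgt.sum(),1))
    return r
if __name__=='__main__':
    import sys
    if len(sys.argv)>1:
        p=cv2.imread(sys.argv[1])[:,:,::-1]
    else: p,d=grab('scene')
    for k,x in stripes(p).items(): print(k,x)
E
python3 st.py pics/scene0.png; echo; python3 st.py pics/s1.png;echo; python3 st.py;python3 s.py
```

```text
1 (16.4, array([4.9, 9.7]), np.float64(19.1))
2 (50.8, array([ 4.6, 10.2]), np.float64(18.5))
3 (155.0, array([6.7, 9.5]), np.float64(20.1))
4 (39.6, array([ 3.1, 10.4]), np.float64(18.7))
5 (170.8, array([ 5., 10.]), np.float64(21.0))

1 (16.4, array([4.8, 9.8]), np.float64(18.2))
2 (52.6, array([ 4.9, 10.3]), np.float64(19.8))
3 (153.8, array([7.2, 9.7]), np.float64(21.8))
4 (39.3, array([ 2.2, 10.1]), np.float64(17.7))
5 (170.9, array([ 5., 10.]), np.float64(21.0))

1 (16.1, array([4.6, 9.7]), np.float64(17.6))
2 (52.6, array([ 5. , 10.3]), np.float64(20.0))
3 (154.7, array([6.3, 9.8]), np.float64(19.9))
4 (39.0, array([ 2.5, 10.3]), np.float64(18.2))
5 (170.5, array([5. , 9.9]), np.float64(21.0))
[ 0.4818 -0.4119  0.0558] F [ 6.0773  0.6457 -4.2133] T [ 0.149  -1.2029 -0.3874] w 0.4515815461003119 yaw -49.2 j6 0.03181286929546018
```

Request:
{"fn": "play_rows", "kwargs": {"motion": [[1,[0,0,0],-0.03],[1,[0,0,0.02],-0.03],[1,[0,0,0.05],-0.03],[1,[0,0,0.09],-0.03],[1,[0,0,0.135],-0.03]]}}

```text
time: 4.55
tool_pos: [0.4789, -0.4112, 0.19]
tool_rot: [0.637, 0.304, 0.64, -0.303]
contact_force: [0.5, -0.2, -2.1]
gripper_width: 0.452
```

```bash
python3 s.py
python3 - <<'E'
from m import *
p,d=grab('scene','s3.png')
E
```

```text
[ 0.4789 -0.4112  0.19  ] F [ 0.4774 -0.185  -2.1078] T [-0.0258 -0.0997  0.0248] w 0.4521170707650037 yaw -50.9 j6 0.060694389693970875
```

View pics/s3.png

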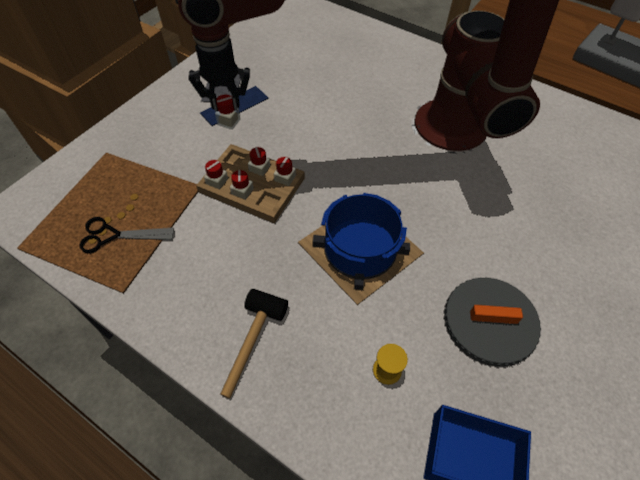

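The jar (225,105) hangs upright from the gripper and its load reads 2.1 N. I'll carry it to the drum.

Request:
{"fn": "play_rows", "kwargs": {"motion": [[1,[0.002,0.035,0.005],0],[1,[0.004,0.08,0.005],0],[1,[0.006,0.125,0.005],0],[1,[0.008,0.17,0.005],0],[1,[0.009,0.205,0.005],0]]}}

```text
time: 5.1
tool_pos: [0.4884, -0.2049, 0.1952]
tool_rot: [0.638, 0.304, 0.639, -0.303]
contact_force: [0.8, -0.5, -1.5]
gripper_width: 0.453
```

Request:
{"fn": "play_rows", "kwargs": {"motion": [[1,[0.001,0.04,0],0],[1,[0.003,0.085,0],0],[1,[0.005,0.13,0],0],[1,[0.006,0.16,0],0],[1,[0.007,0.177,0],0]]}}

```text
time: 5.6
tool_pos: [0.4953, -0.028, 0.1953]
tool_rot: [0.639, 0.303, 0.639, -0.303]
contact_force: [0.1, -0.3, -1.5]
gripper_width: 0.451
```

Request:
{"fn": "play_rows", "kwargs": {"motion": [[1,[0,0,0],0],[1,[0,0,0],0]]}}

```text
time: 5.8
tool_pos: [0.4957, -0.0305, 0.1954]
tool_rot: [0.639, 0.303, 0.639, -0.303]
contact_force: [-1.3, 0.1, -2.7]
gripper_width: 0.452
```

```bash
python3 s.py
```

```text
[ 0.4957 -0.0305  0.1954] F [-1.2797  0.1258 -2.6956] T [0.0426 0.0293 0.0322] w 0.4524335118928284 yaw -50.8 j6 0.6752546914338933
```

Request:
{"fn": "play_rows", "kwargs": {"motion": [[1,[0,0,-0.03],0],[1,[0,0,-0.065],0],[1,[0,0,-0.1],0],[1,[0,0,-0.125],0],[1,[0,0,-0.132],0]]}}

```text
time: 6.3
tool_pos: [0.4932, -0.0311, 0.0599]
tool_rot: [0.636, 0.303, 0.641, -0.305]
contact_force: [-1.1, 0.4, -1.9]
gripper_width: 0.446
```

Request:
{"fn": "play_rows", "kwargs": {"motion": [[1,[0,0,-0.003],0],[1,[0,0,-0.006],0],[1,[0,0,-0.009],0]]}}

```text
time: 6.6
tool_pos: [0.4975, -0.031, 0.0563]
tool_rot: [0.64, 0.304, 0.638, -0.303]
contact_force: [-0.1, -0.7, -1.5]
gripper_width: 0.448
```

```bash
python3 s.py
```

```text
[ 0.4975 -0.031   0.0563] F [-0.1321 -0.6676 -1.5395] T [-0.0291 -0.0158 -0.0335] w 0.4476089806274563 yaw -50.8 j6 0.6748804312937953
```

Request:
{"fn": "play_rows", "kwargs": {"motion": [[1,[0,0,-0.003],0],[1,[0,0,-0.005],0],[1,[0,0,-0.005],0]]}}

```text
time: 6.9
tool_pos: [0.4967, -0.0302, 0.0502]
tool_rot: [0.639, 0.303, 0.638, -0.303]
contact_force: [0.9, 2.2, -0.4]
gripper_width: 0.45
```

```bash
python3 s.py
```

```text
[ 0.4967 -0.0302  0.0502] F [ 0.9416  2.1628 -0.3878] T [ 0.1941 -0.0821  0.0295] w 0.45001373319094734 yaw -50.8 j6 0.6747090272760551
```

Request:
{"fn": "play_rows", "kwargs": {"motion": [[-0.2,[0,0,0],0],[-0.2,[0,0,0],0],[-0.2,[0,0,0.03],0],[-0.2,[0,0,0.075],0],[-0.2,[0,0,0.12],0]]}}

```text
time: 7.4
tool_pos: [0.4951, -0.0305, 0.1701]
tool_rot: [0.638, 0.303, 0.64, -0.303]
contact_force: [1.1, -0.4, -0.3]
gripper_width: 0.605
```

Request:
{"fn": "play_rows", "kwargs": {"motion": [[-0.3,[-0.01,-0.03,0.01],0],[-0.3,[-0.02,-0.08,0.01],0],[-0.3,[-0.028,-0.13,0.01],0],[-0.3,[-0.033,-0.18,0.01],0],[-0.3,[-0.037,-0.22,0.01],0]]}}

```text
time: 7.9
tool_pos: [0.4582, -0.2529, 0.1799]
tool_rot: [0.639, 0.303, 0.638, -0.304]
contact_force: [0.7, 0.0, 1.3]
gripper_width: 0.648
```

Run:
```python
import s
from st import *
p,d=grab('scene');print(stripes(p))
p,d=grab('top');cv2.imwrite('pics/t3c.png',cv2.resize(p[200:345,220:510,::-1],None,fx=2.75,fy=2.75,interpolation=2))
```

```text
[ 0.4582 -0.2529  0.1799] F [0.7371 0.0079 1.2598] T [-0.0209  0.0189 -0.0445] w 0.6480100746238078 yaw -50.8 j6 0.24093779093758333
{1: (16.0, array([5.1, 9.7]), np.float64(18.4)), 2: (50.7, array([ 4.6, 10.3]), np.float64(18.6)), 3: (122.3, array([8.6, 8.9]), np.float64(67.7)), 4: (39.7, array([ 3.1, 10.4]), np.float64(18.9)), 5: (171.0, array([ 5.1, 10. ]), np.float64(21.1))}
```

View pics/t3c.png

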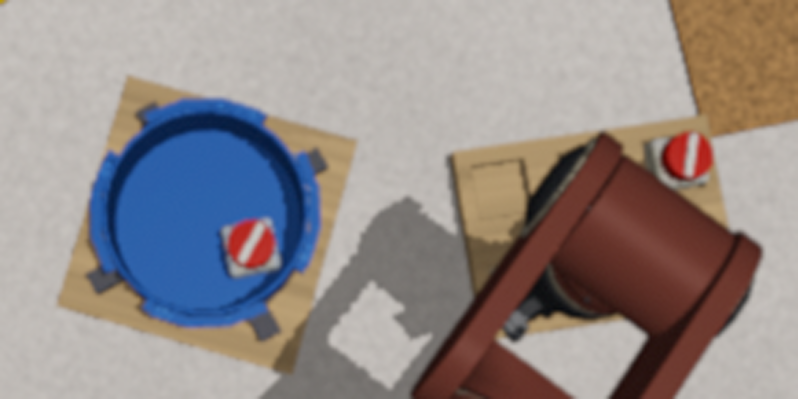

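Jar 3 stands in the drum (crop pixel 250,245). Next is jar 1.

Request:
{"fn": "play_rows", "kwargs": {"motion": [[-0.3,[0.002,-0.011,-0.02],0],[-0.3,[0.002,-0.011,-0.06],0],[-0.3,[0.002,-0.011,-0.1],0],[-0.3,[0.002,-0.011,-0.1235],0],[-0.3,[0.002,-0.011,-0.1235],0]]}}

```text
time: 8.5
tool_pos: [0.458, -0.2587, 0.0515]
tool_rot: [0.636, 0.304, 0.642, -0.302]
contact_force: [0.0, 0.6, 0.0]
gripper_width: 0.649
```

Request:
{"fn": "play_rows", "kwargs": {"motion": [[1,[0,0,0],0],[1,[0,0,0],0],[1,[0,0,0],0],[1,[0,0,0],0],[1,[0,0,0],0]]}}

```text
time: 9.0
tool_pos: [0.4616, -0.2618, 0.0572]
tool_rot: [0.639, 0.303, 0.638, -0.303]
contact_force: [-0.4, -0.2, 1.2]
gripper_width: 0.449
```

```bash
python3 s.py
```

```text
[ 0.4616 -0.2618  0.0572] F [-0.4498 -0.1706  1.2245] T [ 0.0489  0.0332 -0.0457] w 0.4490931613318798 yaw -50.8 j6 0.2297179842921431
```

Request:
{"fn": "play_rows", "kwargs": {"motion": [[1,[0,0,0],0.07],[1,[0,0,0],0.14],[1,[0,0,0],0.21],[1,[0,0,0],0.21]]}}

```text
time: 9.4
tool_pos: [0.462, -0.2597, 0.0573]
tool_rot: [0.667, 0.237, 0.667, -0.234]
contact_force: [0.6, 8.6, 5.3]
gripper_width: 0.449
```

```bash
python3 s.py;python3 st.py
```

```text
[ 0.462  -0.2597  0.0573] F [0.5569 8.642  5.3261] T [ 1.498  -0.0885 -0.9566] w 0.449078539313697 yaw -38.9 j6 0.02144610554221046
1 (20.0, array([ 3.9, 10.2]), np.float64(16.7))
2 (53.7, array([5.7, 9.2]), np.float64(45.2))
3 (121.1, array([8.6, 8.9]), np.float64(67.6))
4 (39.6, array([ 3.2, 10.4]), np.float64(18.9))
5 (170.7, array([ 5., 10.]), np.float64(21.1))
```

Request:
{"fn": "play_rows", "kwargs": {"motion": [[1,[0,0,0],-0.12],[1,[0,0,0.02],-0.18],[1,[0,0,0.05],-0.18],[1,[0,0,0.09],-0.18],[1,[0,0,0.135],-0.18]]}}

```text
time: 9.95
tool_pos: [0.4601, -0.2607, 0.1911]
tool_rot: [0.642, 0.294, 0.644, -0.293]
contact_force: [1.3, -1.3, -1.6]
gripper_width: 0.443
```

Request:
{"fn": "play_rows", "kwargs": {"motion": [[1,[0.01,0.03,0.003],0],[1,[0.02,0.075,0.003],0],[1,[0.03,0.12,0.003],0],[1,[0.04,0.165,0.003],0],[1,[0.055,0.205,0.003],0]]}}

```text
time: 10.45
tool_pos: [0.5158, -0.0544, 0.1943]
tool_rot: [0.643, 0.294, 0.643, -0.293]
contact_force: [0.3, -0.7, -2.5]
gripper_width: 0.445
```

```bash
python3 s.py
```

```text
[ 0.5158 -0.0544  0.1943] F [ 0.2658 -0.7319 -2.5413] T [-0.0387 -0.0099 -0.0823] w 0.4454094623266676 yaw -49.0 j6 0.6072001631655759
```

Next target is (.544, .040).

Request:
{"fn": "play_rows", "kwargs": {"motion": [[1,[0.012,0.04,0],0],[1,[0.024,0.08,0],0],[1,[0.028,0.094,0],0],[1,[0.028,0.094,-0.03],0],[1,[0.028,0.094,-0.065],0]]}}

```text
time: 10.95
tool_pos: [0.5458, 0.0378, 0.1306]
tool_rot: [0.645, 0.294, 0.642, -0.293]
contact_force: [0.3, -0.1, -2.5]
gripper_width: 0.447
```

Request:
{"fn": "play_rows", "kwargs": {"motion": [[1,[0,0,-0.03],0],[1,[0,0,-0.055],0],[1,[0,0,-0.067],0],[1,[0,0,-0.071],0],[1,[0,0,-0.071],0]]}}

```text
time: 11.45
tool_pos: [0.5444, 0.0373, 0.0585]
tool_rot: [0.643, 0.294, 0.643, -0.294]
contact_force: [0.0, 0.5, -2.7]
gripper_width: 0.446
```

```bash
python3 s.py
```

```text
[0.5444 0.0373 0.0585] F [ 0.0122  0.5208 -2.7387] T [ 0.0141  0.0502 -0.0719] w 0.4458506258288083 yaw -49.1 j6 0.7883532836332995
```

Request:
{"fn": "play_rows", "kwargs": {"motion": [[1,[0,0,-0.003],0],[1,[0,0,-0.006],0],[1,[0,0,-0.007],0]]}}

```text
time: 11.75
tool_pos: [0.5445, 0.0375, 0.0517]
tool_rot: [0.644, 0.294, 0.643, -0.293]
contact_force: [-0.0, 1.0, -2.2]
gripper_width: 0.449
```

Request:
{"fn": "play_rows", "kwargs": {"motion": [[-0.2,[0,0,0],0],[-0.2,[0,0,0],0],[-0.2,[0,0,0.03],0],[-0.2,[0,0,0.075],0],[-0.2,[0,0,0.12],0]]}}

```text
time: 12.25
tool_pos: [0.5436, 0.0376, 0.1723]
tool_rot: [0.643, 0.293, 0.644, -0.294]
contact_force: [1.0, 0.0, -0.1]
gripper_width: 0.599
```

Request:
{"fn": "play_rows", "kwargs": {"motion": [[-0.3,[-0.01,-0.04,0.01],0],[-0.3,[-0.02,-0.09,0.01],0],[-0.3,[-0.03,-0.135,0.01],0],[-0.3,[-0.04,-0.18,0.01],0],[-0.3,[-0.05,-0.225,0.01],0]]}}

```text
time: 12.75
tool_pos: [0.4937, -0.1893, 0.1821]
tool_rot: [0.644, 0.293, 0.643, -0.293]
contact_force: [1.0, -0.4, 0.3]
gripper_width: 0.649
```

Run:
```python
import s
from st import *
p,d=grab('scene');print({k:v[0] for k,v in stripes(p).items()})
p,d=grab('top');cv2.imwrite('pics/t4c.png',cv2.resize(p[200:345,220:510,::-1],None,fx=2.75,fy=2.75,interpolation=2))
```

```text
[ 0.4937 -0.1893  0.1821] F [ 0.9502 -0.3924  0.2951] T [-0.0098 -0.0532  0.0285] w 0.6493156076856371 yaw -49.0 j6 0.34890351422382304
{1: 103.2, 2: 50.9, 3: 122.3, 4: 39.5, 5: 170.7}
```

View pics/t4c.png

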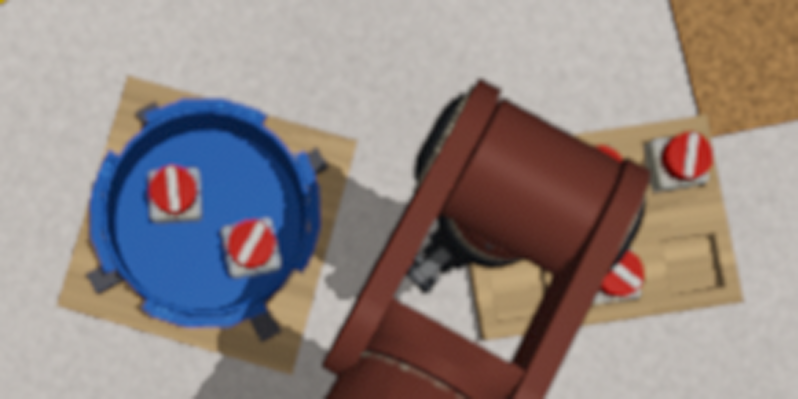

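Two jars are now in the drum. Jar 2 is next, at (.4705, -.339).

Request:
{"fn": "play_rows", "kwargs": {"motion": [[-0.3,[-0.007,-0.045,0],0],[-0.3,[-0.014,-0.09,0],0],[-0.3,[-0.02,-0.135,0],0],[-0.3,[-0.023,-0.149,-0.02],0],[-0.3,[-0.023,-0.149,-0.06],0]]}}

```text
time: 13.35
tool_pos: [0.4735, -0.3407, 0.1254]
tool_rot: [0.646, 0.293, 0.639, -0.296]
contact_force: [1.7, -1.0, -0.5]
gripper_width: 0.65
```

Request:
{"fn": "play_rows", "kwargs": {"motion": [[-0.3,[0,0,-0.03],0],[-0.3,[0,0,-0.055],0],[-0.3,[0,0,-0.065],0],[-0.3,[0,0,-0.065],0]]}}

```text
time: 13.75
tool_pos: [0.4706, -0.3353, 0.0547]
tool_rot: [0.642, 0.294, 0.644, -0.293]
contact_force: [-0.5, 0.4, -0.4]
gripper_width: 0.647
```

```bash
python3 s.py
```

```text
[ 0.4706 -0.3353  0.0547] F [-0.4706  0.3984 -0.4193] T [ 0.0058  0.0564 -0.1229] w 0.6467276929803104 yaw -49.0 j6 0.10754646705260237
```

Request:
{"fn": "play_rows", "kwargs": {"motion": [[1,[0,-0.002,0.002],0],[1,[0,-0.002,0.002],0],[1,[0,-0.002,0.002],0],[1,[0,-0.002,0.002],0],[1,[0,-0.002,0.002],0]]}}

```text
time: 14.25
tool_pos: [0.472, -0.3393, 0.0599]
tool_rot: [0.644, 0.293, 0.642, -0.294]
contact_force: [-0.9, 0.5, 7.1]
gripper_width: 0.446
```

Request:
{"fn": "play_rows", "kwargs": {"motion": [[1,[0,0,0],0.07],[1,[0,0,0],0.14],[1,[0,0,0],0.21],[1,[0,0,0],0.21]]}}

```text
time: 14.65
tool_pos: [0.472, -0.3392, 0.0599]
tool_rot: [0.672, 0.224, 0.67, -0.224]
contact_force: [-0.3, -0.0, 5.9]
gripper_width: 0.448
```

```bash
python3 s.py;python3 st.py
```

```text
[ 0.472  -0.3392  0.0599] F [-0.2851 -0.0198  5.8763] T [ 0.1469 -0.0395  0.0066] w 0.4484138694353917 yaw -37.0 j6 -0.10644704228987704
1 (103.2, array([8.2, 9. ]), np.float64(69.0))
2 (52.3, array([5.7, 9.9]), np.float64(18.4))
3 (113.2, array([8.7, 8.9]), np.float64(70.1))
4 (39.9, array([ 3. , 10.4]), np.float64(18.8))
5 (170.8, array([5. , 9.9]), np.float64(21.1))
```

Run:
```python
from m import *
p,d=grab('scene');cv2.imwrite('pics/s5c.png',cv2.resize(p[110:230,190:310,::-1],None,fx=5,fy=5,interpolation=2))
```

```text
(no output)
```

View pics/s5c.png

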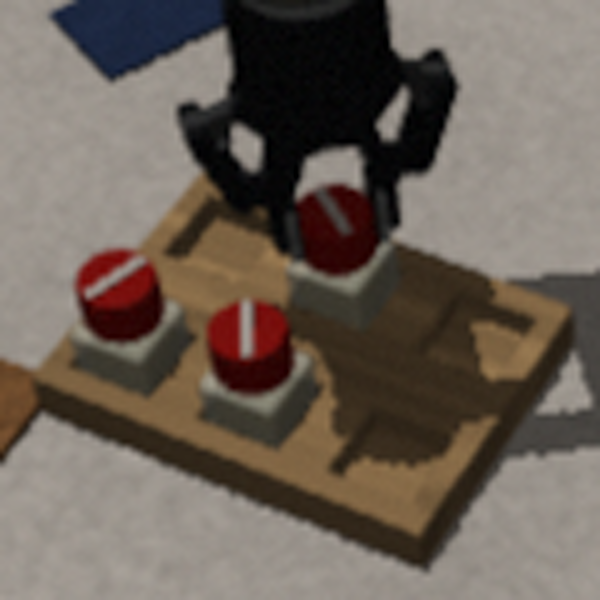

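Jar 2 gives no torque resistance and its stripe has turned with the gripper, so it looks loose. I'll carry on to a quarter turn.

Request:
{"fn": "play_rows", "kwargs": {"motion": [[1,[0,0,0],0.14],[1,[0,0,0],0.28],[1,[0,0,0],0.42],[1,[0,0,0],0.56],[1,[0,0,0],0.7]]}}

```text
time: 15.25
tool_pos: [0.4718, -0.3385, 0.0599]
tool_rot: [0.707, -0.021, 0.706, 0.021]
contact_force: [-2.3, 3.6, 8.4]
gripper_width: 0.448
```

Request:
{"fn": "play_rows", "kwargs": {"motion": [[1,[0,0,0],0.14],[1,[0,0,0],0.28],[1,[0,0,0],0.42],[1,[0,0,0],0.56],[1,[0,0,0],0.66]]}}

```text
time: 15.75
tool_pos: [0.4715, -0.3382, 0.0599]
tool_rot: [0.662, -0.248, 0.662, 0.249]
contact_force: [-3.2, 4.4, 9.7]
gripper_width: 0.446
```

```bash
python3 s.py;python3 st.py
```

```text
[ 0.4715 -0.3382  0.0599] F [-3.2038  4.4308  9.7254] T [ 0.7991  0.3867 -0.0302] w 0.4459149686608355 yaw 41.2 j6 -1.469967324547012
1 (103.2, array([8.3, 9. ]), np.float64(69.1))
2 (34.3, array([7.8, 9. ]), np.float64(72.1))
3 (121.3, array([8.6, 8.9]), np.float64(67.6))
4 (39.6, array([ 3.2, 10.4]), np.float64(18.8))
5 (170.9, array([ 5., 10.]), np.float64(21.0))
```

Request:
{"fn": "play_rows", "kwargs": {"motion": [[-0.3,[0,0,0],0],[-0.3,[0,0,0],0],[-0.3,[0,0,0.03],0],[-0.3,[0.03,0.005,0.06],0],[-0.3,[0.065,0.01,0.06],0]]}}

```text
time: 16.3
tool_pos: [0.5384, -0.3306, 0.1232]
tool_rot: [0.664, -0.249, 0.661, 0.244]
contact_force: [0.3, -1.2, 1.3]
gripper_width: 0.65
```

Request:
{"fn": "play_rows", "kwargs": {"motion": [[-0.3,[0.0205,0.002,0],0],[-0.3,[0.0205,0.002,0],0],[-0.3,[0.0205,0.002,-0.03],0],[-0.3,[0.0205,0.002,-0.06],0],[-0.3,[0.0205,0.002,-0.06],0]]}}

```text
time: 16.8
tool_pos: [0.5521, -0.324, 0.052]
tool_rot: [0.66, -0.244, 0.665, 0.25]
contact_force: [-0.8, 0.7, -1.2]
gripper_width: 0.648
```

```bash
python3 s.py;python3 st.py
```

```text
[ 0.5521 -0.324   0.052 ] F [-0.8439  0.6685 -1.2134] T [0.0522 0.0315 0.0046] w 0.6482965633828032 yaw 40.9 j6 -1.3599094248334043
1 (103.6, array([8.3, 9. ]), np.float64(69.1))
2 (145.2, array([5.2, 9.6]), np.float64(19.3))
3 (79.0, array([8.6, 8.8]), np.float64(79.5))
4 (36.9, array([8. , 9.1]), np.float64(81.9))
5 (170.7, array([5.1, 9.9]), np.float64(21.1))
```

Request:
{"fn": "play_rows", "kwargs": {"motion": [[1,[0,0,-0.001],0],[1,[0,0,-0.001],0],[1,[0,0,-0.001],0],[1,[0,0,-0.001],0],[1,[0,0,-0.001],0]]}}

```text
time: 17.35
tool_pos: [0.5572, -0.327, 0.0585]
tool_rot: [0.663, -0.248, 0.662, 0.246]
contact_force: [0.2, 0.3, 4.0]
gripper_width: 0.448
```

Request:
{"fn": "play_rows", "kwargs": {"motion": [[1,[0,0,0],-0.07],[1,[0,0,0],-0.14],[1,[0,0,0],-0.21],[1,[0,0,0],-0.21]]}}

```text
time: 17.75
tool_pos: [0.5575, -0.3264, 0.0584]
tool_rot: [0.685, -0.177, 0.684, 0.177]
contact_force: [-0.1, 1.5, 4.3]
gripper_width: 0.447
```

```bash
python3 s.py;python3 st.py
```

```text
[ 0.5575 -0.3264  0.0584] F [-0.0921  1.5328  4.3155] T [ 0.3137 -0.0575  0.4829] w 0.44749017730709584 yaw 29.0 j6 -1.1512012539861791
1 (103.3, array([8.3, 9. ]), np.float64(69.0))
2 (145.4, array([5.1, 9.7]), np.float64(19.2))
3 (89.6, array([8.9, 8.9]), np.float64(76.5))
4 (42.6, array([6. , 9.4]), np.float64(46.2))
5 (170.7, array([5. , 9.9]), np.float64(21.1))
```

Request:
{"fn": "play_rows", "kwargs": {"motion": [[1,[0,0,0],-0.06],[1,[0,0,0],-0.12],[1,[0,0,0],-0.12]]}}

```text
time: 18.1
tool_pos: [0.5581, -0.3283, 0.0586]
tool_rot: [0.695, -0.137, 0.693, 0.133]
contact_force: [4.2, -4.7, 1.8]
gripper_width: 0.446
```

```bash
python3 s.py;python3 - <<'E'
from m import *
p,d=grab('scene');cv2.imwrite('pics/s6c.png',cv2.resize(p[110:230,190:310,::-1],None,fx=5,fy=5,interpolation=2))
E
```

```text
[ 0.5581 -0.3283  0.0586] F [ 4.2282 -4.7173  1.8307] T [-0.6988 -0.6806 -0.0751] w 0.4460892405028575 yaw 22.0 j6 -1.030143784362071
```

View pics/s6c.png

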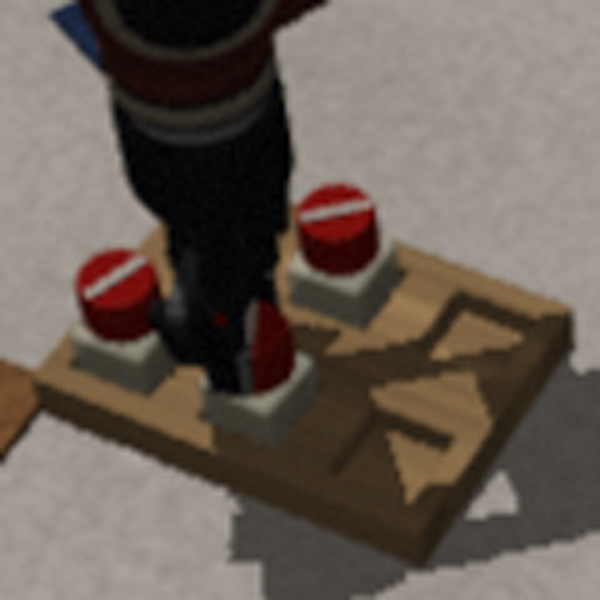

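Request:
{"fn": "play_rows", "kwargs": {"motion": [[1,[0,0,0],-0.1],[1,[0,0,0],-0.2],[1,[0,0,0],-0.2]]}}

```text
time: 18.45
tool_pos: [0.5579, -0.3291, 0.0591]
tool_rot: [0.705, -0.067, 0.703, 0.063]
contact_force: [2.3, -4.9, 3.3]
gripper_width: 0.447
```

```bash
python3 s.py;python3 - <<'E'
from m import *
p,d=grab('scene');cv2.imwrite('pics/s7c.png',cv2.resize(p[110:230,190:310,::-1],None,fx=5,fy=5,interpolation=2))
p,d=grab('top');cv2.imwrite('pics/t7c.png',cv2.resize(p[200:345,370:510,::-1],None,fx=4,fy=4,interpolation=2))
E
```

```text
[ 0.5579 -0.3291  0.0591] F [ 2.3331 -4.9318  3.2956] T [-0.9849 -0.3769  0.075 ] w 0.4467732602336675 yaw 10.5 j6 -0.8299145186761147
```

View pics/s7c.png

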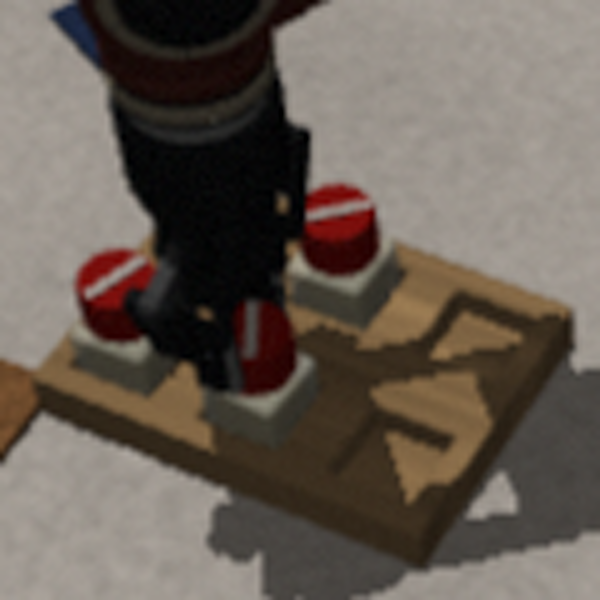

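View pics/t7c.png

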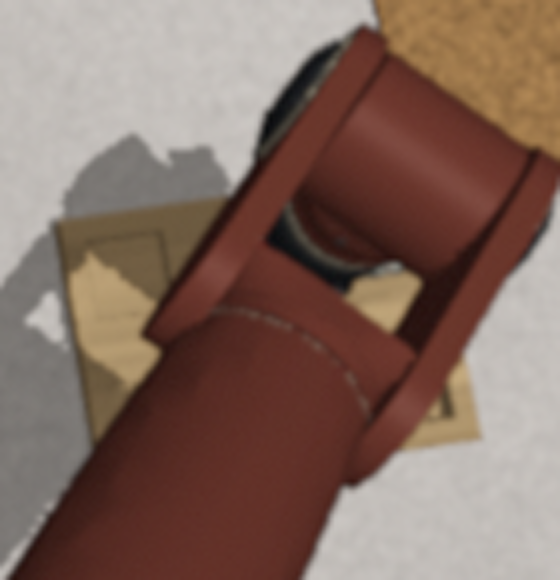

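Request:
{"fn": "play_rows", "kwargs": {"motion": [[1,[0,0,0],-0.14],[1,[0,0,0],-0.28],[1,[0,0,0],-0.35],[1,[0,0,0],-0.35]]}}

```text
time: 18.95
tool_pos: [0.5562, -0.3323, 0.0607]
tool_rot: [0.705, 0.055, 0.704, -0.062]
contact_force: [-7.0, -11.4, 9.3]
gripper_width: 0.435
```

```bash
python3 s.py;python3 - <<'E'
from m import *
p,d=grab('scene');cv2.imwrite('pics/s8c.png',cv2.resize(p[110:230,190:310,::-1],None,fx=5,fy=5,interpolation=2))
E
```

```text
[ 0.5562 -0.3323  0.0607] F [ -6.969  -11.4292   9.2829] T [-2.2507  1.1997  0.001 ] w 0.4349038209258966 yaw -9.5 j6 -0.4803390675007189
```

View pics/s8c.png

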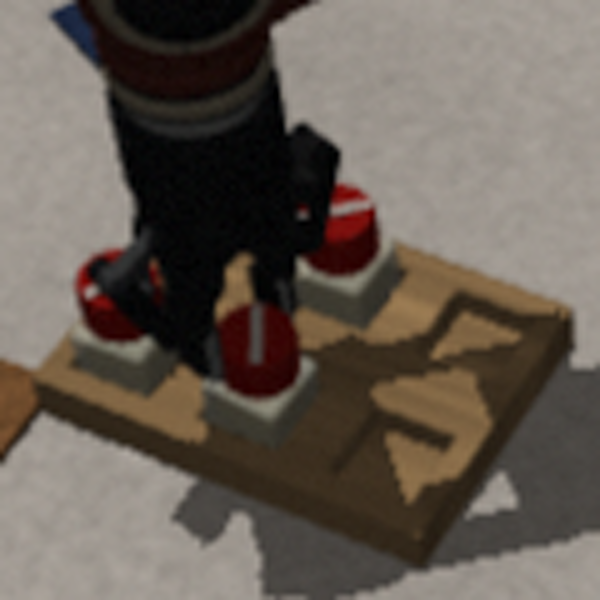

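The cap of jar 4 barely moved while the gripper turned 50°, and the pads slid around it, so it's tight. I'll release it, check and re-grip on centre.

Request:
{"fn": "play_rows", "kwargs": {"motion": [[-0.3,[0,0,0],0],[-0.3,[0,0,0],0],[-0.3,[0,0,0],0],[-0.3,[-0.01,0.0,0.03],0],[-0.3,[-0.05,0.04,0.07],0]]}}

```text
time: 19.5
tool_pos: [0.5177, -0.2983, 0.1151]
tool_rot: [0.704, 0.059, 0.705, -0.058]
contact_force: [-0.1, -0.5, 1.6]
gripper_width: 0.65
```

Request:
{"fn": "play_rows", "kwargs": {"motion": [[-0.3,[-0.03,0.045,0.01],-0.15],[-0.3,[-0.06,0.09,0.02],-0.3],[-0.3,[-0.06,0.13,0.02],-0.45],[-0.3,[-0.06,0.16,0.02],-0.6]]}}

```text
time: 19.9
tool_pos: [0.4561, -0.1348, 0.1355]
tool_rot: [0.656, 0.265, 0.656, -0.264]
contact_force: [0.2, -0.0, -0.5]
gripper_width: 0.65
```

Run:
```python
import s
from st import *
p,d=grab('scene');print({k:v[0] for k,v in stripes(p).items()})
p,d=grab('top');cv2.imwrite('pics/t9c.png',cv2.resize(p[200:345,220:510,::-1],None,fx=2.75,fy=2.75,interpolation=2))
for o in jars(p,d): print(o[0],o[1],o[2],o[6])
```

```text
[ 0.4561 -0.1348  0.1355] F [ 0.1522 -0.0187 -0.4806] T [ 0.0288 -0.0478 -0.0403] w 0.6499681261982959 yaw -43.9 j6 0.3211642774862202
{1: 103.4, 2: 145.4, 3: 121.2, 4: 38.3, 5: 170.9}
[469.9011 255.8956] [ 0.5679 -0.4004] (0.5684366226196289, -0.4006791412830353) 167.92140728880443
[437.9492 260.8305] [ 0.5564 -0.3258] (0.5568832159042358, -0.3256670832633972) 38.745626586166395
[445.3548 298.2419] [ 0.47   -0.3385] (0.4702417850494385, -0.3391879200935364) 140.99863699969592
```

View pics/t9c.png

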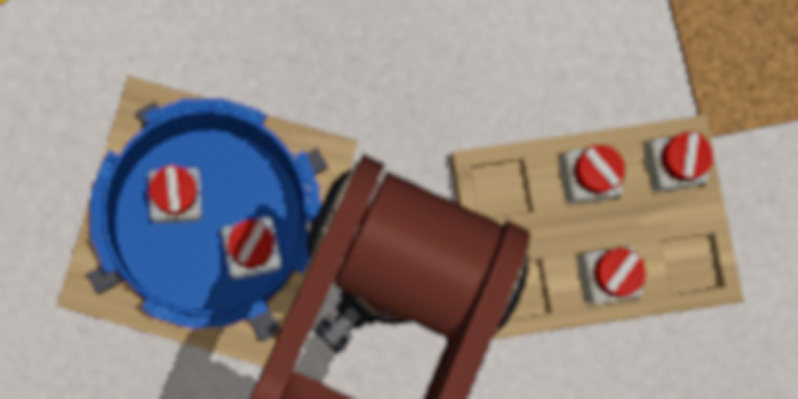

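Jar 4's stripe is at 39° (40° at the start), so it's tight. Jar 2's is at 141° (51° at the start), a 90° turn. I'll fetch jar 4.

Request:
{"fn": "play_rows", "kwargs": {"motion": [[-0.3,[0.01,-0.02,0.015],0.14],[-0.3,[0.03,-0.05,0.015],0.28],[-0.3,[0.05,-0.08,0.015],0.42],[-0.3,[0.06,-0.11,0.015],0.56],[-0.3,[0.07,-0.13,0.015],0.7]]}}

```text
time: 20.5
tool_pos: [0.5279, -0.2698, 0.15]
tool_rot: [0.706, 0.019, 0.707, -0.019]
contact_force: [-0.0, 0.1, -0.6]
gripper_width: 0.649
```

Request:
{"fn": "play_rows", "kwargs": {"motion": [[-0.3,[0.01,-0.02,0],0.14],[-0.3,[0.02,-0.04,0],0.28],[-0.3,[0.031,-0.061,0],0.42],[-0.3,[0.031,-0.061,0],0.56],[-0.3,[0.031,-0.061,0],0.7]]}}

```text
time: 21.0
tool_pos: [0.5584, -0.3297, 0.1496]
tool_rot: [0.67, -0.224, 0.671, 0.225]
contact_force: [1.2, -0.7, -0.0]
gripper_width: 0.648
```

Request:
{"fn": "play_rows", "kwargs": {"motion": [[-0.3,[0,0,-0.01],0.14],[-0.3,[0,0,-0.05],0.24],[-0.3,[0,0,-0.09],0.24],[-0.3,[0,0,-0.09],0.24]]}}

```text
time: 21.4
tool_pos: [0.5539, -0.3256, 0.0528]
tool_rot: [0.637, -0.297, 0.642, 0.306]
contact_force: [-0.9, 0.0, -0.5]
gripper_width: 0.645
```

```bash
python3 s.py
```

```text
[ 0.5539 -0.3256  0.0528] F [-0.8947  0.0406 -0.4925] T [0.0036 0.079  0.029 ] w 0.6448950319735122 yaw 50.4 j6 -1.5275868925530989
```

Request:
{"fn": "play_rows", "kwargs": {"motion": [[1,[0,0,-0.002],0],[1,[0,0,-0.002],0],[1,[0,0,-0.002],0],[1,[0,0,-0.002],0],[1,[0,0,-0.002],0]]}}

```text
time: 21.9
tool_pos: [0.5592, -0.3286, 0.0603]
tool_rot: [0.64, -0.301, 0.64, 0.301]
contact_force: [-0.6, 3.1, -1.1]
gripper_width: 0.445
```

Request:
{"fn": "play_rows", "kwargs": {"motion": [[1,[0,0,0.01],0],[1,[0,0,0.04],0],[1,[0,0,0.08],0],[1,[0,0.01,0.12],0],[1,[0,0.04,0.135],0]]}}

```text
time: 22.4
tool_pos: [0.5611, -0.2923, 0.2017]
tool_rot: [0.642, -0.304, 0.638, 0.296]
contact_force: [1.4, 0.7, -0.7]
gripper_width: 0.448
```

```bash
python3 s.py
```

```text
[ 0.5611 -0.2923  0.2017] F [ 1.3619  0.7485 -0.7137] T [ 0.0112 -0.0515 -0.0644] w 0.4481043798514946 yaw 50.2 j6 -1.4731431116268772
```

Request:
{"fn": "play_rows", "kwargs": {"motion": [[1,[0,0.04,0],0.02],[1,[-0.001,0.085,0],0.04],[1,[-0.002,0.13,0],0.06],[1,[-0.003,0.175,0],0.08],[1,[-0.004,0.215,0],0.1]]}}

```text
time: 22.9
tool_pos: [0.555, -0.0722, 0.1956]
tool_rot: [0.625, -0.334, 0.623, 0.332]
contact_force: [0.0, -0.7, -1.5]
gripper_width: 0.449
```

Request:
{"fn": "play_rows", "kwargs": {"motion": [[1,[0,0.035,0],0],[1,[-0.001,0.055,0],0],[1,[-0.001,0.055,0],0]]}}

```text
time: 23.2
tool_pos: [0.5541, -0.0166, 0.1955]
tool_rot: [0.624, -0.334, 0.623, 0.333]
contact_force: [-0.3, -0.3, -1.0]
gripper_width: 0.449
```

```bash
python3 s.py
python3 - <<'E'
from m import *
p,d=grab('scene','s10.png')
E
```

```text
[ 0.5541 -0.0166  0.1955] F [-0.3134 -0.2786 -1.0466] T [0.0043 0.0373 0.0594] w 0.4488718545374886 yaw 56.3 j6 -1.1468491187043761
```

View pics/s10.png

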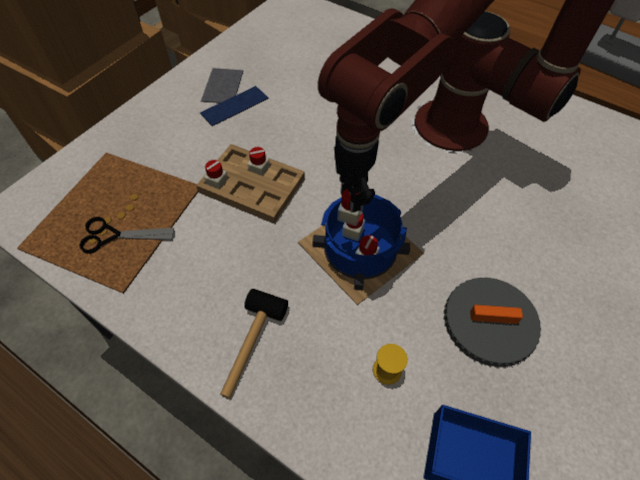

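Request:
{"fn": "play_rows", "kwargs": {"motion": [[1,[0.001,-0.003,-0.03],0],[1,[0.001,-0.003,-0.065],0],[1,[0.001,-0.003,-0.1],0],[1,[0.001,-0.003,-0.125],0],[1,[0.001,-0.003,-0.133],0]]}}

```text
time: 23.75
tool_pos: [0.5527, -0.0227, 0.058]
tool_rot: [0.623, -0.331, 0.626, 0.333]
contact_force: [-0.3, -0.2, -1.7]
gripper_width: 0.448
```

Request:
{"fn": "play_rows", "kwargs": {"motion": [[1,[0,0,-0.003],0],[1,[0,0,-0.006],0],[1,[0,0,-0.006],0]]}}

```text
time: 24.05
tool_pos: [0.5559, -0.0221, 0.0565]
tool_rot: [0.625, -0.333, 0.623, 0.332]
contact_force: [0.5, -0.1, -2.2]
gripper_width: 0.45
```

```bash
python3 s.py
```

```text
[ 0.5559 -0.0221  0.0565] F [ 0.5235 -0.0993 -2.1605] T [-0.0185 -0.011  -0.038 ] w 0.4503242672378594 yaw 56.1 j6 -1.1522874533837038
```

Request:
{"fn": "play_rows", "kwargs": {"motion": [[1,[0,0,-0.002],0],[1,[0,0,-0.004],0],[1,[0,0,-0.004],0]]}}

```text
time: 24.35
tool_pos: [0.556, -0.0217, 0.0528]
tool_rot: [0.625, -0.333, 0.623, 0.332]
contact_force: [-0.2, 1.1, 3.8]
gripper_width: 0.452
```

```bash
python3 s.py
```

```text
[ 0.556  -0.0217  0.0528] F [-0.2344  1.0572  3.8376] T [ 0.0271  0.2205 -0.    ] w 0.4518741190604872 yaw 56.1 j6 -1.1521942936785725
```

Touched down. I'll release and go to jar 5.

Request:
{"fn": "play_rows", "kwargs": {"motion": [[-0.2,[0,0,0],0],[-0.2,[0,0,0],0],[-0.2,[0,0,0.03],0],[-0.2,[0,0,0.075],0],[-0.2,[0,0,0.12],0]]}}

```text
time: 24.85
tool_pos: [0.5538, -0.0214, 0.1712]
tool_rot: [0.623, -0.332, 0.625, 0.333]
contact_force: [1.6, 0.2, -0.0]
gripper_width: 0.599
```

Request:
{"fn": "play_rows", "kwargs": {"motion": [[-0.3,[0,-0.045,0],0],[-0.3,[0,-0.09,0],0],[-0.3,[0,-0.135,0],0],[-0.3,[0,-0.18,0],0],[-0.3,[0,-0.22,0],0]]}}

```text
time: 25.35
tool_pos: [0.5543, -0.2436, 0.1709]
tool_rot: [0.624, -0.332, 0.624, 0.332]
contact_force: [0.6, 0.2, 1.3]
gripper_width: 0.651
```

Run:
```python
import s
from st import *
p,d=grab('top');cv2.imwrite('pics/t11c.png',cv2.resize(p[200:345,220:510,::-1],None,fx=2.75,fy=2.75,interpolation=2))
```

```text
[ 0.5543 -0.2436  0.1709] F [0.5519 0.1504 1.2586] T [ 0.0197 -0.0302  0.0087] w 0.6508619504725699 yaw 56.1 j6 -1.5155601219420536
```

View pics/t11c.png

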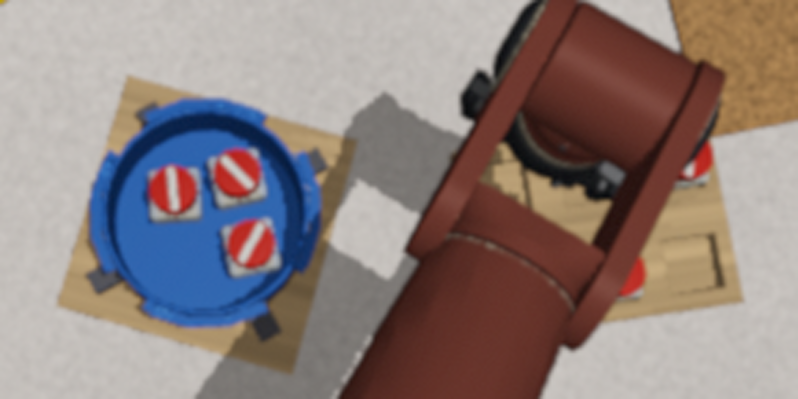

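Request:
{"fn": "play_rows", "kwargs": {"motion": [[-0.3,[0.004,-0.045,0],0],[-0.3,[0.008,-0.09,0],0],[-0.3,[0.012,-0.135,0],0],[-0.3,[0.014,-0.158,0],0],[-0.3,[0.014,-0.158,-0.03],0]]}}

```text
time: 25.9
tool_pos: [0.5709, -0.4052, 0.1461]
tool_rot: [0.626, -0.335, 0.623, 0.328]
contact_force: [0.4, -0.7, 0.0]
gripper_width: 0.65
```

Request:
{"fn": "play_rows", "kwargs": {"motion": [[-0.3,[0,0,-0.03],0],[-0.3,[0,0,-0.06],0],[-0.3,[0,0,-0.084],0],[-0.3,[0,0,-0.084],0],[-0.3,[0,0,-0.084],0]]}}

```text
time: 26.4
tool_pos: [0.5686, -0.3993, 0.0567]
tool_rot: [0.624, -0.332, 0.624, 0.333]
contact_force: [0.5, -0.3, 0.4]
gripper_width: 0.647
```

```bash
python3 s.py
```

```text
[ 0.5686 -0.3993  0.0567] F [ 0.5196 -0.2604  0.3934] T [-0.0419 -0.0206  0.015 ] w 0.646568132664624 yaw 56.1 j6 -1.698628574980281
```

Request:
{"fn": "play_rows", "kwargs": {"motion": [[1,[0,-0.001,0],0],[1,[0,-0.001,0],0],[1,[0,-0.001,0],0],[1,[0,-0.001,0],0],[1,[0,-0.001,0],0]]}}

```text
time: 26.9
tool_pos: [0.5701, -0.4017, 0.0597]
tool_rot: [0.625, -0.334, 0.623, 0.331]
contact_force: [0.7, 0.3, 6.0]
gripper_width: 0.445
```

Request:
{"fn": "play_rows", "kwargs": {"motion": [[1,[0,0,0],-0.07],[1,[0,0,0],-0.14],[1,[0,0,0],-0.21],[1,[0,0,0],-0.21]]}}

```text
time: 27.3
tool_pos: [0.5698, -0.4021, 0.0597]
tool_rot: [0.656, -0.266, 0.655, 0.263]
contact_force: [-0.2, -1.7, 6.7]
gripper_width: 0.45
```

```bash
python3 s.py;python3 st.py | tail -1
python3 - <<'E'
from m import *
p,d=grab('scene');cv2.imwrite('pics/s12c.png',cv2.resize(p[110:230,170:290,::-1],None,fx=5,fy=5,interpolation=2))
E
```

```text
[ 0.5698 -0.4021  0.0597] F [-0.1743 -1.6764  6.7319] T [-0.1192  0.0705 -0.0504] w 0.44951910765698344 yaw 44.0 j6 -1.4885948077855538
5 (36.2, array([7.4, 8.9]), np.float64(70.6))
```

View pics/s12c.png

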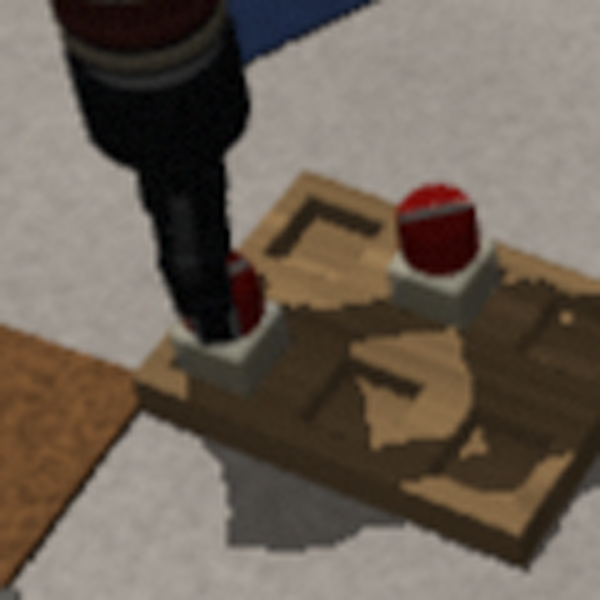

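Request:
{"fn": "play_rows", "kwargs": {"motion": [[1,[0,0,0],-0.14],[1,[0,0,0],-0.28],[1,[0,0,0],-0.42],[1,[0,0,0],-0.56],[1,[0,0,0],-0.7]]}}

```text
time: 27.9
tool_pos: [0.5687, -0.4025, 0.0597]
tool_rot: [0.707, -0.024, 0.707, 0.021]
contact_force: [-4.3, -1.3, 8.1]
gripper_width: 0.448
```

```bash
python3 s.py
python3 - <<'E'
from m import *
p,d=grab('scene');cv2.imwrite('pics/s13c.png',cv2.resize(p[110:230,170:290,::-1],None,fx=5,fy=5,interpolation=2))
E
```

```text
[ 0.5687 -0.4025  0.0597] F [-4.3235 -1.2553  8.0663] T [-0.2721  0.8412  0.1131] w 0.4482613121848941 yaw 3.6 j6 -0.7841481069767654
```

View pics/s13c.png

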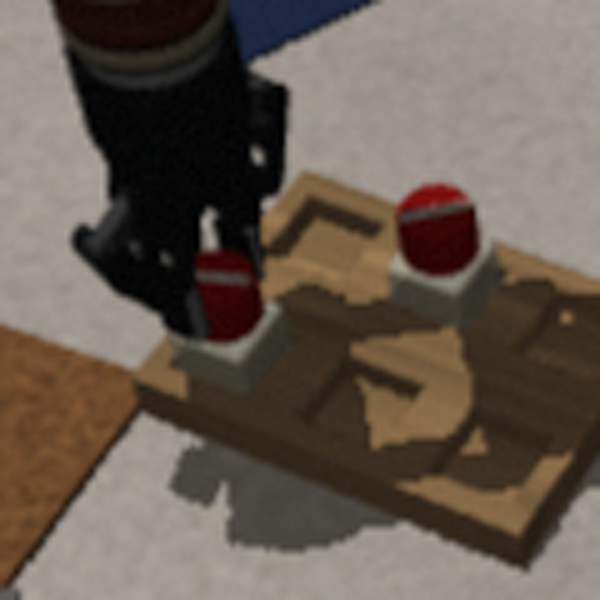

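Jar 5's stripe clearly turned and torque stays near 0.1 N m, so it's loose. I'll finish the quarter turn.

Request:
{"fn": "play_rows", "kwargs": {"motion": [[1,[0,0,0],-0.14],[1,[0,0,0],-0.28],[1,[0,0,0],-0.42],[1,[0,0,0],-0.56],[1,[0,0,0],-0.66]]}}

```text
time: 28.45
tool_pos: [0.5679, -0.4022, 0.0598]
tool_rot: [0.676, 0.206, 0.676, -0.209]
contact_force: [-8.1, -0.3, 10.3]
gripper_width: 0.443
```

```bash
python3 s.py
```

```text
[ 0.5679 -0.4022  0.0598] F [-8.1354 -0.2697 10.2906] T [0.139  1.3582 0.0132] w 0.44341031267598524 yaw -34.1 j6 -0.1251302067345347
```

Request:
{"fn": "play_rows", "kwargs": {"motion": [[-0.3,[0,0,0],0],[-0.3,[0,0,0],0],[-0.3,[0,0,0.03],0],[-0.3,[0,0,0.075],0],[-0.3,[0,0.02,0.12],0]]}}

```text
time: 28.95
tool_pos: [0.5678, -0.3813, 0.1767]
tool_rot: [0.676, 0.206, 0.677, -0.206]
contact_force: [0.0, 0.3, 0.1]
gripper_width: 0.649
```

Request:
{"fn": "play_rows", "kwargs": {"motion": [[-0.5,[0,0.04,0.03],0],[-0.5,[0,0.085,0.06],0],[-0.5,[0,0.13,0.06],0],[-0.5,[0,0.175,0.06],0],[-0.5,[0,0.22,0.06],0]]}}

```text
time: 29.45
tool_pos: [0.5685, -0.1586, 0.2371]
tool_rot: [0.677, 0.206, 0.676, -0.205]
contact_force: [-0.1, 0.6, -0.8]
gripper_width: 0.746
```

Request:
{"fn": "play_rows", "kwargs": {"motion": [[-0.5,[0,0.045,0],0],[-0.5,[0,0.09,0],0],[-0.5,[0,0.135,0],0],[-0.5,[0,0.18,0],0]]}}

```text
time: 29.85
tool_pos: [0.5682, 0.0215, 0.2366]
tool_rot: [0.677, 0.205, 0.677, -0.205]
contact_force: [0.5, -0.9, -0.0]
gripper_width: 0.749
```

```bash
cat > lid.py <<'E'
from m import *
def lid(p,d,zb=.0):
    W=cloud('top',d);r,g,b=[p[...,i].astype(int) for i in range(3)]
    o=(r>150)&(g>50)&(g<150)&(b<60)&(W[...,2]>.048+zb)&(W[...,2]<.066+zb)
    P=W[o];x=cv2.minAreaRect((P[:,:2]*1000).astype(np.float32))
    a=x[2]+(90 if x[1][1]>x[1][0] else 0)
    return len(P),np.array(x[0])/1000,np.array(x[1]),a,np.median(P[:,2])
E
python3 - <<'E'
import s
from st import *
from lid import lid
p,d=grab('scene');print({k:v[0] for k,v in stripes(p).items()})
p,d=grab('top','t14.png')
for o in jars(p,d): print(o[0],o[1],o[2],o[6])
print(lid(p,d))
E
```

```text
[0.5682 0.0215 0.2366] F [ 0.5465 -0.9003 -0.0031] T [ 0.0252 -0.013   0.0023] w 0.7491163267325134 yaw -33.8 j6 0.4961570296908102
{1: 103.6, 2: 145.3, 3: 121.4, 4: 118.2, 5: 72.3}
[470.2295 255.7705] [ 0.5677 -0.4016] (0.5689131617546082, -0.40154948830604553) 80.28472053840376
[445.262  298.1765] [ 0.4713 -0.3383] (0.47026538848876953, -0.3389509618282318) 141.9962277850379
(403, array([0.5227, 0.3384]), array([23.5448, 97.5478]), 119.00825500488281, np.float64(0.05659538176807869))
```

View pics/t14.png

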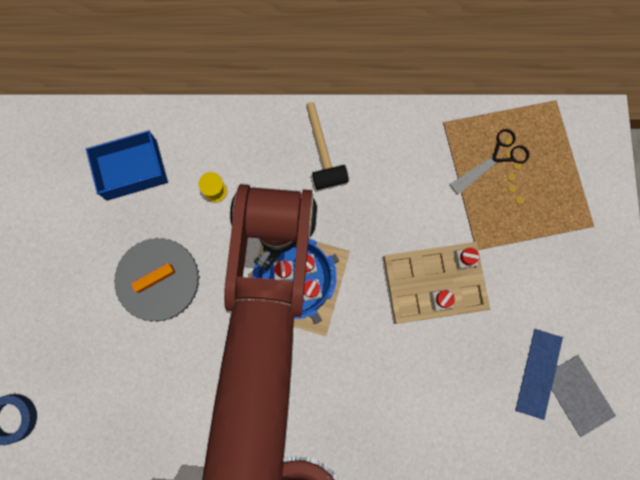

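Request:
{"fn": "play_rows", "kwargs": {"motion": [[-0.2,[-0.008,0.04,0],0.14],[-0.2,[-0.015,0.085,0],0.28],[-0.2,[-0.023,0.13,0],0.42],[-0.2,[-0.03,0.175,0],0.56],[-0.2,[-0.035,0.22,0],0.7]]}}

```text
time: 30.45
tool_pos: [0.5332, 0.2406, 0.2367]
tool_rot: [0.706, -0.041, 0.706, 0.041]
contact_force: [0.7, -0.1, 0.2]
gripper_width: 0.596
```

Request:
{"fn": "play_rows", "kwargs": {"motion": [[-0.2,[-0.005,0.045,0],0.14],[-0.2,[-0.01,0.09,-0.01],0.28],[-0.2,[-0.0105,0.097,-0.03],0.396],[-0.2,[-0.0105,0.097,-0.07],0.396],[-0.2,[-0.0105,0.097,-0.11],0.396]]}}

```text
time: 30.95
tool_pos: [0.5237, 0.3369, 0.1264]
tool_rot: [0.685, -0.177, 0.684, 0.178]
contact_force: [0.2, 0.0, 0.3]
gripper_width: 0.597
```

Run:
```python
import s
from st import *
from lid import lid
p,d=grab('scene','s15.png')
```

```text
[0.5237 0.3369 0.1264] F [0.1677 0.0169 0.2993] T [-0.0085 -0.0031 -0.0233] w 0.5972940977367418 yaw 29.1 j6 -0.05494027207547469
```

View pics/s15.png

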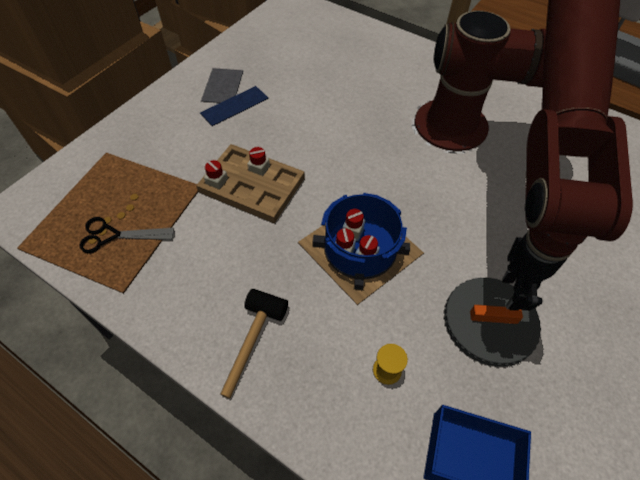

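Request:
{"fn": "play_rows", "kwargs": {"motion": [[-0.2,[-0.001,0.001,-0.03],0],[-0.2,[-0.001,0.001,-0.065],0],[-0.2,[-0.001,0.001,-0.085],0],[-0.2,[-0.001,0.001,-0.094],0],[-0.2,[-0.001,0.001,-0.094],0]]}}

```text
time: 31.5
tool_pos: [0.5216, 0.3367, 0.032]
tool_rot: [0.684, -0.177, 0.686, 0.177]
contact_force: [-0.1, 0.4, -0.5]
gripper_width: 0.603
```

Request:
{"fn": "play_rows", "kwargs": {"motion": [[1,[0,0,0],0],[1,[0,0,0],0],[1,[0,0,0],0],[1,[0,0,0],0],[1,[0,0,0],0]]}}

```text
time: 32.0
tool_pos: [0.5239, 0.3382, 0.0354]
tool_rot: [0.686, -0.177, 0.683, 0.177]
contact_force: [-0.3, -0.2, 6.2]
gripper_width: 0.272
```

```bash
python3 s.py
```

```text
[0.5239 0.3382 0.0354] F [-0.2611 -0.1853  6.1808] T [-0.0376 -0.0257 -0.0009] w 0.27235819537520567 yaw 29.0 j6 -0.05126915217022205
```

Request:
{"fn": "play_rows", "kwargs": {"motion": [[1,[0,0,0.01],0],[1,[0,0,0.04],0],[1,[0,0,0.08],0],[1,[0,0,0.12],0],[1,[0,0,0.16],0]]}}

```text
time: 32.5
tool_pos: [0.5209, 0.3369, 0.1933]
tool_rot: [0.684, -0.177, 0.686, 0.177]
contact_force: [0.4, -0.5, -3.1]
gripper_width: 0.27
```

```bash
python3 s.py
```

```text
[0.5209 0.3369 0.1933] F [ 0.4316 -0.5217 -3.0685] T [-0.0057 -0.0626  0.0374] w 0.2704785189141329 yaw 29.0 j6 -0.051207028410687125
```

Request:
{"fn": "play_rows", "kwargs": {"motion": [[1,[0,-0.03,0.01],-0.02],[1,[0,-0.07,0.01],-0.04],[1,[0,-0.11,0.01],-0.06],[1,[0,-0.15,0.01],-0.08],[1,[0,-0.185,0.01],-0.09]]}}

```text
time: 33.0
tool_pos: [0.5208, 0.1506, 0.202]
tool_rot: [0.691, -0.146, 0.693, 0.146]
contact_force: [0.3, 0.3, -3.8]
gripper_width: 0.268
```

Request:
{"fn": "play_rows", "kwargs": {"motion": [[1,[0,-0.04,0],0],[1,[0,-0.08,0],0],[1,[0,-0.115,0],0],[1,[0,-0.14,0],0],[1,[0,-0.146,0],0]]}}

```text
time: 33.5
tool_pos: [0.5211, 0.0043, 0.2021]
tool_rot: [0.691, -0.145, 0.693, 0.145]
contact_force: [1.9, 0.5, -3.3]
gripper_width: 0.265
```

Request:
{"fn": "play_rows", "kwargs": {"motion": [[1,[0,0,0],0],[1,[0,0,0],0]]}}

```text
time: 33.7
tool_pos: [0.5217, 0.0073, 0.2025]
tool_rot: [0.692, -0.146, 0.692, 0.146]
contact_force: [-0.3, 0.5, -3.8]
gripper_width: 0.266
```

```bash
python3 s.py;python3 - <<'E'
from lid import *
p,d=grab('scene','s16.png')
p,d=grab('top','t16.png')
W=cloud('top',d);r,g,b=[p[...,i].astype(int) for i in range(3)]
o=(abs(W[...,2]-.18)<.03)&(abs(r-g)<20)&(abs(g-b)<20)&(np.hypot(W[...,0]-.52,W[...,1])<.14)
P=W[o];print(len(P),np.median(P[:,2]),P[:,:2].min(0),P[:,:2].max(0))
E
```

```text
[0.5217 0.0073 0.2025] F [-0.3416  0.5371 -3.7785] T [-0.006  -0.0473 -0.01  ] w 0.2656781880813806 yaw 23.8 j6 -0.5450282893598509
2248 0.190532630379852 [ 0.4323 -0.0916] [0.6117 0.1088]
```

View pics/s16.png

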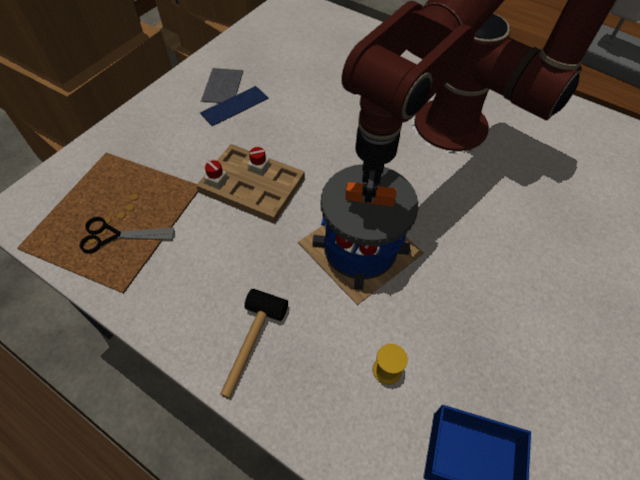

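View pics/t16.png

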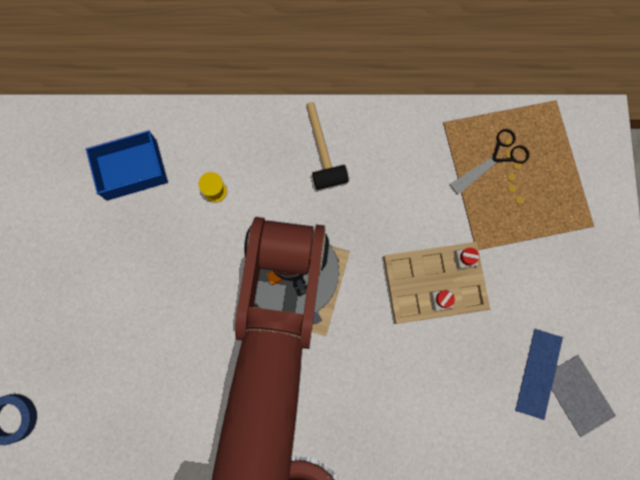

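```bash
cat > lc.py <<'E'
from m import *
from scipy.optimize import least_squares
def lidcircle(z0,c0=(.52,.005)):
    out=[]
    for c in('top','scene'):
        p,d=grab(c);W=cloud(c,d);r,g,b=[p[...,i].astype(int) for i in range(3)]
        o=(abs(W[...,2]-z0)<.008)&(abs(r-g)<20)&(abs(g-b)<20)&(np.hypot(W[...,0]-c0[0],W[...,1]-c0[1])<.115)
        P=W[o];Q=P[:,:2]-np.array(c0);th=np.arctan2(Q[:,1],Q[:,0]);rr=np.hypot(*Q.T);E=[]
        for a in np.arange(-np.pi,np.pi,.1):
            k=(th>=a)&(th<a+.1)
            if k.sum()>3 and rr[k].max()>.093: E.append(P[k][rr[k].argmax(),:2])
        E=np.array(E)
        f=least_squares(lambda x:np.hypot(*(E-x[:2]).T)-x[2],[*c0,.1],loss='soft_l1',f_scale=.001)
        f2=least_squares(lambda x:np.hypot(*(E-x[:2]).T)-.1,[*c0],loss='soft_l1',f_scale=.001)
        out.append((c,len(E),np.median(P[:,2]),f.x,f2.x))
    return out
if __name__=='__main__':
    import sys
    for o in lidcircle(float(sys.argv[1])): print(*o)
E
python3 lc.py .19;python3 s.py
```

```text
top 21 0.1906119641844777 [0.5212 0.0089 0.0999] [0.5213 0.009 ]
scene 57 0.1885234284242465 [0.5244 0.0104 0.1006] [0.5245 0.0105]
[0.5221 0.0074 0.2029] F [-0.962  -0.9415 -3.2804] T [-0.0595 -0.0497 -0.0366] w 0.2679277632347428 yaw 23.9 j6 -0.5453356473924591
```

Request:
{"fn": "play_rows", "kwargs": {"motion": [[1,[-0.001,-0.004,0],0],[1,[-0.001,-0.004,-0.02],0],[1,[-0.001,-0.004,-0.045],0],[1,[-0.001,-0.004,-0.057],0],[1,[-0.001,-0.004,-0.057],0]]}}

```text
time: 34.4
tool_pos: [0.5194, 0.0027, 0.1434]
tool_rot: [0.69, -0.145, 0.694, 0.146]
contact_force: [-0.3, -0.8, -3.6]
gripper_width: 0.266
```

```bash
python3 s.py
```

```text
[0.5194 0.0027 0.1434] F [-0.3266 -0.7647 -3.6091] T [-0.0478  0.0423  0.0312] w 0.26616195293211026 yaw 23.8 j6 -0.553562417670033
```

Request:
{"fn": "play_rows", "kwargs": {"motion": [[1,[0,0,-0.004],0],[1,[0,0,-0.008],0],[1,[0,0,-0.012],0],[1,[0,0,-0.012],0]]}}

```text
time: 34.8
tool_pos: [0.5211, 0.0024, 0.1338]
tool_rot: [0.692, -0.146, 0.692, 0.146]
contact_force: [-0.5, 0.8, -3.4]
gripper_width: 0.263
```

```bash
python3 s.py
```

```text
[0.5211 0.0024 0.1338] F [-0.4516  0.8026 -3.448 ] T [0.0671 0.0187 0.0226] w 0.2628976131167775 yaw 23.8 j6 -0.5534762434123266
```

Request:
{"fn": "play_rows", "kwargs": {"motion": [[1,[0,0,-0.002],0],[1,[0,0,-0.004],0],[1,[0,0,-0.005],0],[1,[0,0,-0.005],0]]}}

```text
time: 35.2
tool_pos: [0.521, 0.0024, 0.1287]
tool_rot: [0.692, -0.146, 0.692, 0.146]
contact_force: [0.1, 0.0, -2.9]
gripper_width: 0.265
```

```bash
python3 s.py; python3 lc.py .117
```

```text
[0.521  0.0024 0.1287] F [ 0.0727  0.0067 -2.8554] T [-0.0477 -0.0354  0.0263] w 0.2649490402786056 yaw 23.8 j6 -0.553469342926181
top 25 0.1166370736328449 [0.5207 0.0036 0.0998] [0.5207 0.0037]
scene 58 0.11456982684236719 [0.5234 0.0055 0.1004] [0.5236 0.0056]
```

Request:
{"fn": "play_rows", "kwargs": {"motion": [[1,[0,0.0005,-0.002],0],[1,[0,0.0005,-0.004],0],[1,[0,0.0005,-0.004],0]]}}

```text
time: 35.6
tool_pos: [0.5217, 0.0027, 0.1273]
tool_rot: [0.692, -0.146, 0.692, 0.146]
contact_force: [-5.7, -0.7, 7.8]
gripper_width: 0.269
```

```bash
python3 s.py
```

```text
[0.5217 0.0027 0.1273] F [-5.732  -0.6999  7.8467] T [ 0.0254  0.8988 -0.008 ] w 0.2688367552697113 yaw 23.8 j6 -0.552394856704439
```

Request:
{"fn": "play_rows", "kwargs": {"motion": [[1,[0,0,0],0.06],[1,[0,0,0],0.12],[1,[0,0,0],0.12]]}}

```text
time: 35.9
tool_pos: [0.5229, 0.0029, 0.1273]
tool_rot: [0.683, -0.188, 0.68, 0.187]
contact_force: [0.0, 1.2, 5.1]
gripper_width: 0.265
```

```bash
python3 s.py
```

```text
[0.5229 0.0029 0.1273] F [0.0139 1.2245 5.1431] T [0.3142 0.0313 0.6592] w 0.2651812557558866 yaw 30.7 j6 -0.673620179946169
```

Request:
{"fn": "play_rows", "kwargs": {"motion": [[1,[0,0,0],0.06],[1,[0,0,0],0.12],[1,[0,0,0],0.12]]}}

```text
time: 36.2
tool_pos: [0.5207, 0.0031, 0.1242]
tool_rot: [0.669, -0.227, 0.67, 0.227]
contact_force: [0.4, 1.0, -3.4]
gripper_width: 0.264
```

```bash
python3 s.py
```

```text
[0.5207 0.0031 0.1242] F [ 0.4278  1.003  -3.3636] T [ 0.1158 -0.1241  0.0179] w 0.26399105623043917 yaw 37.5 j6 -0.7913389063209268
```

At yaw 37.5° the support vanished, so the lugs are over the gap. I'll centre in the gap and lower.

Request:
{"fn": "play_rows", "kwargs": {"motion": [[1,[0,0,-0.002],0.06],[1,[0,0,-0.004],0.1],[1,[0,0,-0.006],0.1],[1,[0,0,-0.008],0.1],[1,[0,0,-0.008],0.1]]}}

```text
time: 36.7
tool_pos: [0.5212, 0.0029, 0.1174]
tool_rot: [0.657, -0.26, 0.658, 0.26]
contact_force: [-2.3, 0.2, 2.1]
gripper_width: 0.264
```

```bash
python3 s.py
```

```text
[0.5212 0.0029 0.1174] F [-2.3177  0.2345  2.0905] T [0.1314 0.1904 0.0597] w 0.26384345332255715 yaw 43.2 j6 -0.8911675242886343
```

Fully dropped: z .1174, 10 mm lower, as specified. Now forward, clockwise.

Request:
{"fn": "play_rows", "kwargs": {"motion": [[1,[0,0,0],-0.1],[1,[0,0,0],-0.2],[1,[0,0,0],-0.3],[1,[0,0,0],-0.4],[1,[0,0,0],-0.4]]}}

```text
time: 37.2
tool_pos: [0.5218, 0.0029, 0.1174]
tool_rot: [0.697, -0.125, 0.695, 0.124]
contact_force: [0.5, -0.5, 0.2]
gripper_width: 0.265
```

```bash
python3 s.py
```

```text
[0.5218 0.0029 0.1174] F [ 0.4793 -0.4566  0.1853] T [ 0.0414 -0.2014 -0.1155] w 0.2652383977787915 yaw 20.3 j6 -0.49143600229251955
```

Request:
{"fn": "play_rows", "kwargs": {"motion": [[1,[0,0,0],-0.1],[1,[0,0,0],-0.2],[1,[0,0,0],-0.3],[1,[0,0,0],-0.4],[1,[0,0,0],-0.4]]}}

```text
time: 37.7
tool_pos: [0.5208, 0.0028, 0.1174]
tool_rot: [0.707, 0.015, 0.707, -0.015]
contact_force: [-5.1, -0.4, 2.9]
gripper_width: 0.266
```

```bash
python3 s.py
```

```text
[0.5208 0.0028 0.1174] F [-5.0871 -0.3586  2.8893] T [-0.0295  0.4536 -0.2847] w 0.26618867560109816 yaw -2.5 j6 -0.09373149509334205
```

Request:
{"fn": "play_rows", "kwargs": {"motion": [[1,[0,0,0],-0.08],[1,[0,0,0],-0.16],[1,[0,0,0],-0.2],[1,[0,0,0],-0.2]]}}

```text
time: 38.1
tool_pos: [0.5205, 0.0037, 0.1175]
tool_rot: [0.701, 0.086, 0.703, -0.085]
contact_force: [-6.4, 3.1, 5.5]
gripper_width: 0.271
```

```bash
python3 s.py
```

```text
[0.5205 0.0037 0.1175] F [-6.3633  3.1495  5.4729] T [ 0.3465  0.7536 -0.0352] w 0.2705137137150767 yaw -13.9 j6 0.10480751601972893
```

Request:
{"fn": "play_rows", "kwargs": {"motion": [[1,[0,0,0],-0.03],[1,[0,0,0],-0.05],[1,[0,0,0],-0.05]]}}

```text
time: 38.4
tool_pos: [0.5205, 0.0035, 0.1174]
tool_rot: [0.699, 0.102, 0.7, -0.102]
contact_force: [-6.7, 2.7, 4.0]
gripper_width: 0.265
```

```bash
python3 s.py
```

```text
[0.5205 0.0035 0.1174] F [-6.7498  2.6747  3.9955] T [0.2562 0.6886 0.7915] w 0.26503443303557295 yaw -16.6 j6 0.15266185025458331
```

Request:
{"fn": "play_rows", "kwargs": {"motion": [[1,[0,0,0],-0.03],[1,[0,0,0],-0.04],[1,[0,0,0],-0.04]]}}

```text
time: 38.7
tool_pos: [0.5202, 0.0034, 0.1175]
tool_rot: [0.697, 0.114, 0.699, -0.115]
contact_force: [-7.3, 2.3, 5.9]
gripper_width: 0.266
```

```bash
python3 s.py
```

```text
[0.5202 0.0034 0.1175] F [-7.2685  2.3053  5.9228] T [0.2435 0.9486 2.2189] w 0.26610666651263243 yaw -18.6 j6 0.18865463330277948
```

Torque rose to 2.2 N m at yaw about −17°, the predicted home angle, so this is the stop. I'll release and look.

Request:
{"fn": "play_rows", "kwargs": {"motion": [[1,[0,0,0],0.02],[-0.3,[0,0,0],0.02],[-0.3,[0,0,0],0.02],[-0.3,[0,0,0],0.02],[-0.3,[0,0,0.03],0.02]]}}

```text
time: 39.2
tool_pos: [0.5181, 0.0032, 0.1426]
tool_rot: [0.695, 0.111, 0.702, -0.111]
contact_force: [-0.4, -0.3, -0.5]
gripper_width: 0.647
```

Request:
{"fn": "play_rows", "kwargs": {"motion": [[-0.3,[0,0,0.045],0],[-0.3,[-0.03,0.03,0.09],0],[-0.3,[-0.06,0.07,0.12],0],[-0.3,[-0.09,0.11,0.12],0],[-0.3,[-0.11,0.15,0.12],0]]}}

```text
time: 39.7
tool_pos: [0.4169, 0.1435, 0.2691]
tool_rot: [0.7, 0.112, 0.697, -0.111]
contact_force: [0.8, 1.2, 0.1]
gripper_width: 0.652
```

Request:
{"fn": "play_rows", "kwargs": {"motion": [[-0.3,[0,0.045,0],0],[-0.3,[0,0.09,0],0],[-0.3,[0,0.1,0],0]]}}

```text
time: 40.0
tool_pos: [0.4163, 0.2461, 0.2667]
tool_rot: [0.699, 0.11, 0.699, -0.109]
contact_force: [-0.1, -0.1, -0.4]
gripper_width: 0.651
```

```bash
python3 s.py; python3 lc.py .113
python3 - <<'E'
from st import *
from lid import lid
p,d=grab('scene','s17.png')
p,d=grab('top','t17.png')
for o in jars(p,d): print(o[0],o[1],o[6],o[4])
print(lid(p,d,.09-.0))
E
```

```text
[0.4163 0.2461 0.2667] F [-0.1089 -0.0973 -0.4408] T [0.0009 0.0214 0.0321] w 0.650654536139194 yaw -17.8 j6 0.6890169915854695
top 63 0.10674079069246946 [0.521  0.0049 0.0984] [0.5209 0.0049]
scene 31 0.10564704652931947 [0.5255 0.0073 0.0962] [0.5218 0.0069]
[470.2431 255.7072] [ 0.5679 -0.4014] 80.54021591325636 0.08254167863692292
[445.4973 298.173 ] [ 0.4701 -0.3383] 141.0077586458094 0.08220640169339358
(277, array([0.5205, 0.0055]), array([97.3984, 21.7828]), 74.4267807006836, np.float64(0.14012834019293172))
```

View pics/t17.png

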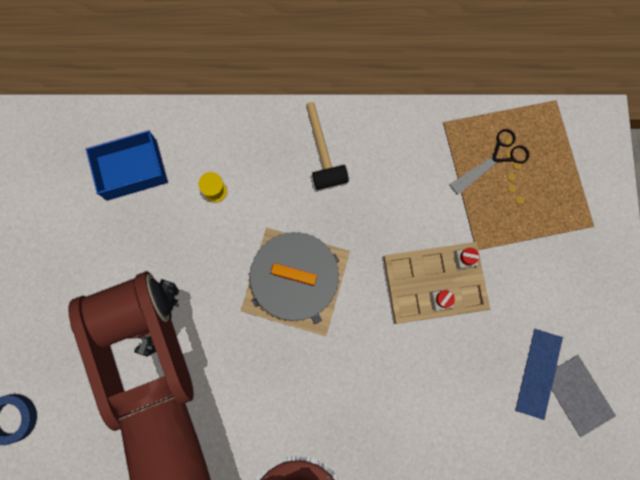

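View pics/s17.png

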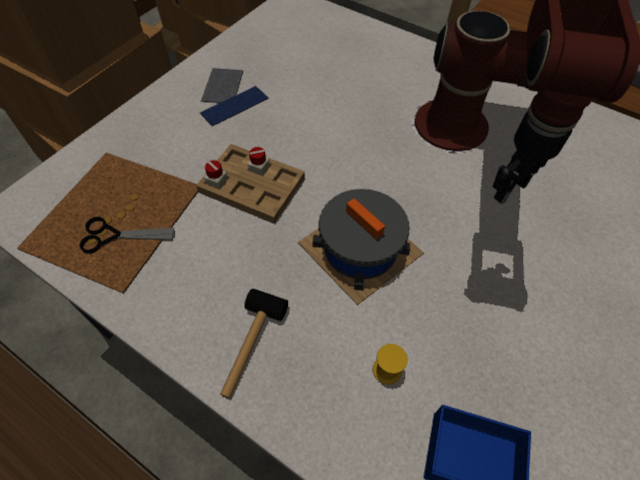

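The lid sits level, and its bar at 74.4° lies along the drum axis (73.7° ± noise). The bar top is at .140 m against .139 expected. Mallet and spool are where they started. Handing in.

```bash
python3 -c "
from plant import workorder
print(workorder.job_done())"
```

```text
the job is handed in; nothing more can be done
None
```

The job is handed in: three tight jars are in the drum, the two loose ones stand in the rack, and the lid is on at its stop. It took about 40 s of the 210 s allowed; no verdict was reported.

- **Tight jars:** three of the five caps stayed put, with stripes moving at most 4° (pocket play), while the pads slipped round them. Peak resistance was about 0.4–1 N m, below the 1 N m "firm twist" on at least two of them. All three stand upright in the drum.
- **Loose jars:** two caps turned with almost no resistance. They are still in the rack, turned about 90° counter-clockwise and 87° clockwise by the overhead camera.
- **Lid:** I set it on the lands and turned it counter-clockwise until it dropped 10 mm. I then turned it clockwise about 60° to a hard stop, where the torque rose to 2.2 N m.
- **Last check:** the bar lies at 74.4° against 73.7° for the drum axis, taking the board's edges as that axis. The bar top is at 0.140 m (0.139 m expected). Mallet and spool look unmoved, and the arm is clear.

**Checks that disagreed:**
- The two cameras differ by 1–4 mm on the lid's position, so I relied on the overhead one for alignment.
- The scene camera's stripe angles were unreliable when shadowed or partly hidden. I used the overhead angles where I had them, and otherwise torque and the pictures.
- One tight jar gave an unclear torque reading because the grip slid off centre. I released it, confirmed its stripe was unmoved, and gripped it again.

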